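# Spacer collars from an interlocked chest

### The job

The narrow drawer of the parts chest was left open, and its interlock lets only one drawer out at a time: push the narrow drawer fully home, then pull the wide drawer right out and thread every spacer collar in it onto the upright spindle, the largest at the bottom and each smaller one above it. Finally push the wide drawer fully home again, and do not disturb the mould, the brass block or the pliers that lie about.

Things in the scene. Friction and masses are not known exactly. Their poses are not given: they have to be found in the camera images.
- parts_chest: Low grey parts chest, 194 (x) x 405 (y) x 108 mm high, fixed to the bench. Origin: middle of its underside; its x runs from its front to its back, z up. The front face is 97 mm on the -x side of the origin. Two drawers side by side at one height: a narrow one at its +y end, a wide one at its -y end. They slide along the chest's -x with about 2 N of friction and stay where left.
- narrow_drawer (a joint): Narrow drawer: how far it is out, m; 0 = fully home, flush with the chest front, 0.155 = stop. Starts part open. A hidden interlock pin lets only one drawer out at a time: while either is out by more than about 3 mm the other is locked, and it is freed only when the first is fully home. Three pin punches are fixed in this drawer.
- wide_drawer (a joint): Wide drawer: how far it is out, m; 0 = fully home, flush with the chest front, 0.155 = stop. It starts shut and locked by the interlock, with the collars lying in it.
- narrow_drawer_handle (a point): Middle of the narrow drawer's handle: a round steel bar 10 mm thick and 90 mm long, parallel to the chest's y, its axis 42 mm out from the drawer's front face and 84 mm above the bench (the chest's top is at 108 mm). Moves with the drawer; its axes are the chest's.
- wide_drawer_handle (a point): Middle of the wide drawer's handle, the same bar as the narrow one's. Moves with the drawer; its axes are the chest's.
- wide_drawer_floor (a point): Middle of the wide drawer's inner floor (67 mm above the bench); moves with the drawer; its axes are the chest's. Inner floor 135 (x) by 250 (y) mm. Side and back walls rise only 4 mm above the floor, 5 mm thick; the front panel rises 29 mm. Fully out, the whole floor lies in front of the chest, 10 mm clear of it.
- spindle_stand: Setting-up spindle, fixed to the bench: a dark round foot 68 mm across and 12 mm high with an upright steel spindle 14 mm thick, pointed at the top (the last 8 mm taper to 6 mm). Origin: on the axis, underneath; z up.
- spindle_seat (a point): Point on the spindle's axis at the top face of the foot (12 mm above the bench), where the first collar comes to rest. z up.
- spindle_tip (a point): Top end of the spindle, 62 mm above the bench, 50 mm above the seat.
- collar_58: Plain aluminium spacer collar (largest): a ring of 58 mm outside diameter, 20 mm bore, 14 mm high, about 90 g. Origin: its centre, at mid-height (7 mm above what it lies on); its own z is the bore's axis. May be absent. Starts lying flat in the wide drawer, in a row along the drawer's y with the others in any order.
- collar_50: Plain aluminium spacer collar (second largest): a ring of 50 mm outside diameter, 20 mm bore, 14 mm high, about 70 g. Origin: its centre, at mid-height (7 mm above what it lies on); its own z is the bore's axis. May be absent. Starts lying flat in the wide drawer, in a row along the drawer's y with the others in any order.
- collar_42: Plain aluminium spacer collar (third): a ring of 42 mm outside diameter, 20 mm bore, 14 mm high, about 50 g. Origin: its centre, at mid-height (7 mm above what it lies on); its own z is the bore's axis. May be absent. Starts lying flat in the wide drawer, in a row along the drawer's y with the others in any order.
- collar_34: Plain aluminium spacer collar (smallest): a ring of 34 mm outside diameter, 20 mm bore, 14 mm high, about 35 g. Origin: its centre, at mid-height (7 mm above what it lies on); its own z is the bore's axis. May be absent. Starts lying flat in the wide drawer, in a row along the drawer's y with the others in any order.
- rubber_mould: Bystander: orange rubber mould, 48x63x24 mm, lying on the bench left of the chest. Origin: middle of its underside.
- brass_block: Bystander: brass dapping block, a 42 mm cube with hollows, on the bench left of the chest. Origin: middle of its underside.
- pliers_flat: Bystander: flat pliers, 135 mm long and 13 mm high, lying on the bench to the right. Origin: middle of its underside.

How it is judged (in metres and radians):
On the way, in this order (a step that is already met when the one before it is completed fails the run):
1. the narrow drawer is fully home (value of joint narrow_drawer below 0.005 m), for 0.2 s.
2. the wide drawer is pulled out, with the narrow one home (value of joint wide_drawer above 0.12 m and value of joint narrow_drawer below 0.005 m), for 0.2 s.
3. every collar is threaded on the spindle, larger below smaller (horizontal distance between each of collar_58, collar_50, collar_42, collar_34 and spindle_seat below 0.006 m and z of collar_58 in the frame of spindle_seat between 0.003 and 0.054 m and angle between the z axis of each of collar_58, collar_50, collar_42, collar_34 and the z axis of spindle_seat, either way round below 0.12 rad and z of collar_50 in the frame of spindle_seat between 0.003 and 0.054 m and z of collar_42 in the frame of spindle_seat between 0.003 and 0.054 m and z of collar_34 in the frame of spindle_seat between 0.003 and 0.054 m and ((angle between collar_58's own z axis and vertical below 1.5 rad and z of collar_50 in the frame of collar_58 above 0.01 m) or (angle between collar_58's own z axis and vertical above 1.5 rad and z of collar_50 in the frame of collar_58 below -0.01 m)) and ((angle between collar_58's own z axis and vertical below 1.5 rad and z of collar_42 in the frame of collar_58 above 0.01 m) or (angle between collar_58's own z axis and vertical above 1.5 rad and z of collar_42 in the frame of collar_58 below -0.01 m)) and ((angle between collar_58's own z axis and vertical below 1.5 rad and z of collar_34 in the frame of collar_58 above 0.01 m) or (angle between collar_58's own z axis and vertical above 1.5 rad and z of collar_34 in the frame of collar_58 below -0.01 m)) and ((angle between collar_50's own z axis and vertical below 1.5 rad and z of collar_42 in the frame of collar_50 above 0.01 m) or (angle between collar_50's own z axis and vertical above 1.5 rad and z of collar_42 in the frame of collar_50 below -0.01 m)) and ((angle between collar_50's own z axis and vertical below 1.5 rad and z of collar_34 in the frame of collar_50 above 0.01 m) or (angle between collar_50's own z axis and vertical above 1.5 rad and z of collar_34 in the frame of collar_50 below -0.01 m)) and ((angle between collar_42's own z axis and vertical below 1.5 rad and z of collar_34 in the frame of collar_42 above 0.01 m) or (angle between collar_42's own z axis and vertical above 1.5 rad and z of collar_34 in the frame of collar_42 below -0.01 m))), for 0.2 s.
At the end, for the whole second after the job is handed in: Both drawers are home to within 5 mm. Every collar present is on the spindle (its centre within 6 mm of the axis, its own axis within 0.12 rad of upright, either way up, its centre 3 to 54 mm above the seat), every larger one below every smaller one, all at rest (all of step 3 and value of joint each of narrow_drawer, wide_drawer below 0.005 m and linear speed of each of collar_58, collar_50, collar_42, collar_34 below 0.02 m/s); the robot touches nothing.
It fails at once if a bystander (mould, brass block or pliers) is shifted by more than 30 mm (distance of any of rubber_mould, brass_block, pliers_flat from where it was at the start of the episode above 0.03 m).
Of collar_58, collar_50, collar_42, collar_34 only 3 to 4 are there at a start; the rules pass over those that are not, and their reading is None.
At some moment in a run one of collar_58, collar_50, collar_42, collar_34 may be knocked a few centimetres aside while the robot is not near it.
Once in a run the grip may slacken for a moment while it holds something.
It also fails if it takes over 210 s, if anything falls off the work surface, if the arm or the gripper's body presses on something with over 40 N, if the wrist force passes 120 N, or if a joint passes its speed limit or range.

### The arm

A 6-joint arm with a two-finger parallel gripper is mounted at the origin on a cart in front of the work surface, level with it; the furniture and walls round the work are solid. World frame = base frame: x ahead of the robot, y to its left, z up, the work surface at z = 0. Lengths are in mm, angles in rad, forces in N, time in s.
With the tool pointing down it reaches from about 350 to 775 mm from the base axis. Payload 7.3 kg.
Tool frame: the origin (TCP) lies on the centre line of the jaws, within the pads' length; the fingertips stand bot.tip_reach ahead of it and the grasp point (between the pads) lies 6 mm ahead of it (bot.tip_reach is the distance from the TCP to the fingertips, in mm); z points along the fingers, y is the direction in which the jaws open and shut (so a half turn about z gives the same grasp; the last joint's range is limited). The gripper opens to 92 mm and grips with 3 to 60 N. Pads are 19 mm wide; open, the fingers measure 130 mm over their backs; the gripper's body (75 mm by 190 mm) begins 47 mm behind the grasp point.
Start: joints at [1.08, 0.342, 1.524, -0, 1.275, -0.146], TCP at [177.441, 494.126, 220.641] pointing down, gripper open.
Joint ranges: [-2.53, 2.53], [-0.77, 2.02], [0.04, 2.7], [-1, 4.14], [0.28, 2.66], [-3.11, 3.11]. Speed limits (rad/s): [2.57, 2.57, 3.14, 3.14, 3.14, 3.14].

### API

Orientations are given as [roll, pitch, yaw] about the fixed x, y, z axes, in that order (R = Rz(yaw) Ry(pitch) Rx(roll)).
In Python, from plant import bot gives the robot as it stands.
- The arm moves only by the tool step_arm, never from a script. Its argument "deltas" is a list of rows, each a list of 6 numbers: the shift along the tool's x, y, z in mm, then the turn, a rotation vector about the tool's x, y, z in rad. A call has 1 to 5 rows; each row is the pose to reach, as a shift and turn from the pose commanded when the call began, along the tool's axes at that moment; what a row does not reach only later rows make up. A row lasts 1/12 s, in which the tool goes at most 41.7 mm and 7.16 degrees, less where a joint would pass 70% of its speed; a pose out of reach is approached as far as the arm can. A call with a gripper value outside its range is refused whole. "fingers" is the finger opening in mm, from 0 to 91.8, set as the call begins (left out, the last holds). The fingers move at their own pace and stop on an object; the grip force is fixed at half the most. Time passes only in rows, so rows that repeat a pose let the fingers close. It gives the time, the measured TCP pose, the force and the opening at its end, in the units of the state.
- bot.get_obs(): the state, without advancing time (a new reading comes with each control period).
- bot.capture(name): name is "side" or "top" or "wrist"; returns a dict with "color" (400x640x3 uint8, red, green, blue), "fx", "fy", "cx", "cy" (pixels), "k1" (the pictures are not rectified: a ray, as slopes to the right and down, at radius r is drawn at 1 + k1 r^2 times it, then the intrinsics apply), "R" (3x3) and "t" (3): a world point X has camera coordinates R X + t. Camera axes: x right, y down, z forward; pixel columns grow to the right and rows downward; lengths in mm; the calibration is good to about 2 mm. A picture is of the moment at which its call begins. There is no depth.
- bot.close_job(): hands the job in, once; it reports no verdict.
Trained networks look in a picture, given as the dict that the camera call returned (one of the last four; its "shot" number tells which), for a name from the list of things; names that differ only in an ending like _2 or _b are one class to them, and where a whole thing is asked for, a point or a joint stands for the part that bears it (a point fixed in the world has none). Each returns a list of dicts, best first, with "p" (0 to 1); they miss things now and then, are a little off and sometimes report something else, mostly with a low value. They report only what shows in the picture. A call takes as long as a camera call.
- bot.boxes_of(query, picture): "rect" ([centre column, centre row, width, height] in pixels, round what is visible of it).
The state is a dict: "time": time; "joint_positions": joint angles; "dq": joint speeds; "tau": joint torques, N m; "tool_pos": TCP position; "tcp_rot": TCP orientation; "contact_force": force on the tool from outside, world axes, zero at the start; "moment": the same for the moment, N m; "grip_width": finger opening in mm.
Only numpy, scipy, OpenCV 4.12 (cv2) and the standard library are available. Lean on these libraries where they do the work, as an engineer would, in place of code of your own. Each camera call takes 0.05 s, during which the arm holds its last target. There are 200 camera calls.

## Working session

There is one attempt and no reset: what is moved stays moved. The work goes in short steps, Python scripts to look and compute and a tool call to move; the robot and the scene stay as the last step left them, time stands still between calls to the robot, and variables do not carry over. Pictures are saved under pics/ and viewed, about 12 in all and at most 16, crops included, and the job is handed in when it is done.

Besides the shell and the picture viewer there is one more tool, called after ">>>" by a JSON object that holds its "method" and its "body". step_arm: Moves the arm, as the interface text tells. Its arguments: {"type":"object","properties":{"deltas":{"type":"array"},"fingers":{"type":"number"}},"required":["deltas"]}

```bash
mkdir -p pics; ls; cat > h.py <<'E'
import numpy as np, cv2
from plant import bot
def ray(pic,u,v):
    K=np.array([[pic['fx'],0,pic['cx']],[0,pic['fy'],pic['cy']],[0,0,1.]])
    p=cv2.undistortPoints(np.array([[[u,v]]],float),K,np.array([pic['k1'],0,0,0,0.]))[0,0]
    R=np.array(pic['R']);t=np.array(pic['t'])
    return -R.T@t, R.T@np.array([p[0],p[1],1.])
def at(pic,u,v,z):
    o,d=ray(pic,u,v); return o+d*(z-o[2])/d[2]
def proj(pic,X):
    c=np.array(pic['R'])@np.array(X,float)+np.array(pic['t']);x,y=c[0]/c[2],c[1]/c[2]
    s=1+pic['k1']*(x*x+y*y)
    return pic['fx']*x*s+pic['cx'],pic['fy']*y*s+pic['cy']
def save(pic,n): cv2.imwrite(f'pics/{n}.png',cv2.cvtColor(pic['color'],cv2.COLOR_RGB2BGR))
def st():
    o=bot.get_obs(); print({k:np.round(o[k],3) for k in ('time','tool_pos','tcp_rot','contact_force','grip_width')})
E
python3 - <<'E'
from h import *
st(); print(bot.tip_reach)
for n in('top','side'):
    p=bot.capture(n); save(p,n+'0')
    o,d=ray(p,320,200); print(n,o.round(),d.round(2))
    for q in('parts_chest','narrow_drawer_handle','wide_drawer_handle','spindle_stand','collar_58','rubber_mould','brass_block','pliers_flat'):
        for b in bot.boxes_of(q,p)[:2]: print(q,round(b['p'],2),np.round(b['rect']),at(p,*b['rect'][:2],0).round())
E
```

```text
pics
{'time': np.float64(0.0), 'tool_pos': array([177.223, 493.735, 219.955]), 'tcp_rot': array([-3.14 , -0.   ,  2.797]), 'contact_force': array([-0.406, -0.242, -1.098]), 'grip_width': np.float64(91.924)}
25.0
top [ 514. -190. 1027.] [ 0.01 -0.04 -1.  ]
parts_chest 0.84 [346. 166. 199. 142.] [ 605. -289.    0.]
narrow_drawer_handle 0.59 [273. 206.  54.  56.] [ 509. -116.    0.]
wide_drawer_handle 0.64 [368. 204.  50.  28.] [ 515. -341.    0.]
spindle_stand 0.56 [198. 228.  26.  29.] [457.  61.   0.]
rubber_mould 0.83 [195. 153.  28.  25.] [636.  67.   0.]
brass_block 0.79 [193. 125.  24.  21.] [702.  75.   0.]
pliers_flat 0.92 [429. 249.  19.  52.] [ 406. -488.    0.]
side [  233. -1089.   601.] [ 0.3   0.83 -0.48]
parts_chest 0.7 [355. 227. 165. 118.] [ 647. -234.    0.]
parts_chest 0.58 [307. 184.   8.  12.] [610.  70.   0.]
narrow_drawer_handle 0.9 [300. 194.  47.  26.] [565.  11.   0.]
narrow_drawer_handle 0.2 [332. 166.  13.  11.] [746. 184.   0.]
wide_drawer_handle 0.93 [332. 233.  42.  64.] [ 578. -235.    0.]
wide_drawer_handle 0.32 [264. 188.  18.  26.] [468.  97.   0.]
spindle_stand 0.55 [265. 188.  22.  24.] [472.  98.   0.]
rubber_mould 0.61 [307. 182.   8.  10.] [617.  89.   0.]
brass_block 0.47 [331. 168.  14.  10.] [735. 164.   0.]
pliers_flat 0.65 [301. 309.  60.  31.] [ 408. -484.    0.]
```

```bash
python3 - <<'E'
import cv2
a=cv2.imread('pics/top0.png')[80:300,160:460]; cv2.imwrite('pics/top0c.png',cv2.resize(a,None,fx=2.6,fy=2.6,interpolation=cv2.INTER_CUBIC))
E
```

```text
(no output)
```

View pics/top0c.png

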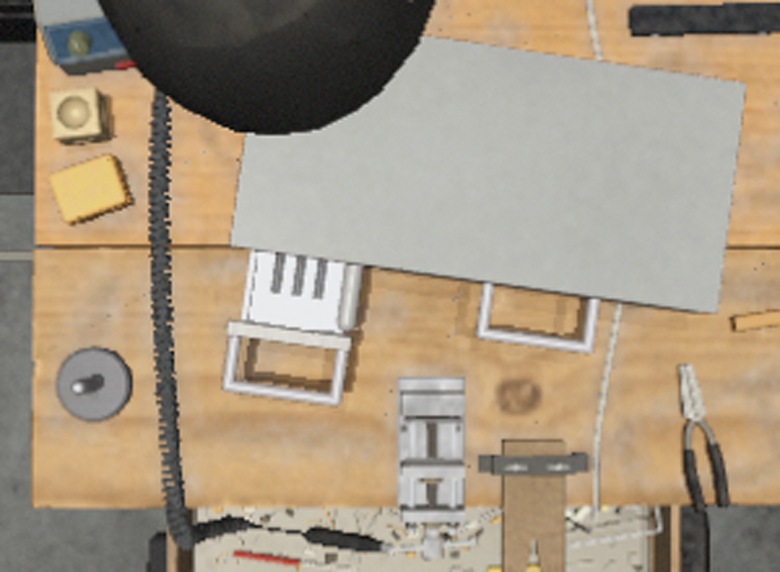

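```bash
python3 - <<'E'
from h import *
p=bot.capture('top')
g=lambda x,y,z:at(p,x/2.6+160-.3,y/2.6+80-.3,z).round(1)
print('chest',g(231,246,108),g(717,312,108),g(744,86,108))
print('nh',g(227,388,84),g(338,401,84),'wh',g(481,334,84),g(591,348,84))
print('spindle base',g(92,385,12),'tip',g(98,378,62),g(80,385,62))
print('vise',g(400,378,0),g(464,378,0),g(400,520,0))
p=bot.capture('side');a=p['color'][120:340,200:460]
cv2.imwrite('pics/s0c.png',cv2.resize(a[...,::-1],None,fx=3,fy=2.7,interpolation=cv2.INTER_CUBIC))
for X in([0,0,0],[457,61,0],[457,61,62],[600,0,0]):print(proj(p,X))
E
```

```text
chest [577.  -72.2 108. ] [ 523.1 -470.4  108. ] [ 710.4 -495.   108. ]
nh [460.4 -66.1  84. ] [ 449.5 -158.4   84. ] wh [ 505.1 -277.8   84. ] [ 493.2 -370.4   84. ]
spindle base [459.1  64.3  12. ] tip [467.7  46.6  62. ] [461.8  61.9  62. ]
vise [ 464.4 -211.8    0. ] [ 464.3 -270.     0. ] [ 335.6 -211.7    0. ]
(np.float64(112.53076721856672), np.float64(230.4642763041552))
(np.float64(262.969621267314), np.float64(193.39955830389613))
(np.float64(261.412702638536), np.float64(176.03858814901454))
(np.float64(310.872004558441), np.float64(193.85474834532386))
```

View pics/s0c.png

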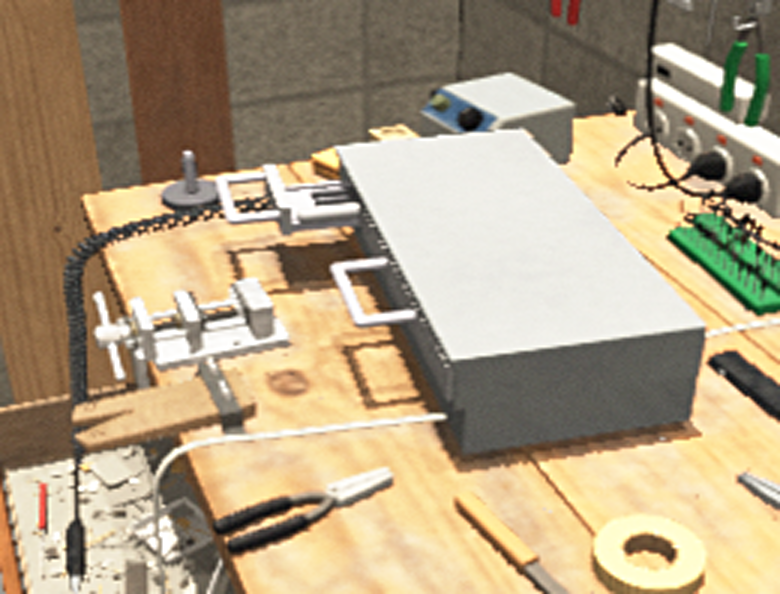

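```bash
cat >> h.py <<'E'
from scipy.spatial.transform import Rotation as Ro
def go(*wps):
    """wps: (x,y,z,yaw) sequence -> per-leg tool-frame shift and turn, and n rows needed"""
    o=bot.get_obs(); p=np.array(o['tool_pos']); r=Ro.from_euler('xyz',o['tcp_rot'])
    for x,y,z,yaw in wps:
        g=Ro.from_euler('xyz',[np.pi,0,yaw]); t=np.array([x,y,z])
        s=r.inv().apply(t-p); v=(r.inv()*g).as_rotvec()
        print('shift',s.round(1),'turn',v.round(3),'rows',round(max(np.linalg.norm(s)/41.7,np.linalg.norm(v)/.125),1)); p,r=t,g
YC=-0.132
CX=np.array([np.cos(YC),np.sin(YC)]); CY=np.array([-CX[1],CX[0]]) # chest axes
E
python3 - <<'E'
from h import *
p=bot.capture('side')
save(p,'side1')
for z in(200,400,500,600,800):print(z,proj(p,[680,-120,z]))
go((380,200,220,2.2),(440,-112,200,1.439),(455,-112.5,130,1.439))
E
```

```text
200 (np.float64(350.43409311141335), np.float64(143.96695073088463))
400 (np.float64(351.94429707274577), np.float64(71.06597313035925))
500 (np.float64(352.68559091534416), np.float64(30.35608600297607))
600 (np.float64(353.3879231769206), np.float64(-13.212984729032684))
800 (np.float64(354.5111452009148), np.float64(-107.84184129405455))
shift [-290.1 -208.3    0.6] turn [ 0.    -0.     0.597] rows 8.6
shift [-287.6 -135.1   20. ] turn [ 0.    -0.     0.761] rows 7.6
shift [ 1.5 14.9 70. ] turn [0. 0. 0.] rows 1.7
```

View pics/side1.png

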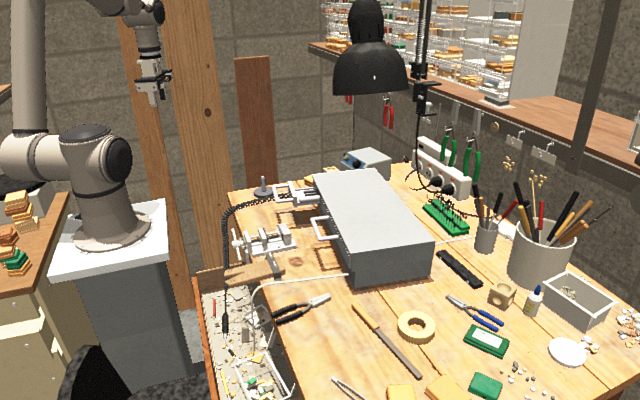

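>>> {"method": "step_arm", "body": {"deltas": [[-33, -24, 0, 0, 0, 0], [-66, -48, 0, 0, 0, 0], [-99, -72, 0, 0, 0, 0], [-132, -95, 0, 0, 0, 0], [-164, -118, 0, 0, 0, 0]], "fingers": 26}}

```text
time: 1.47
tool_pos: [292.6, 326.1, 220.8]
tcp_rot: [3.141, 0.0, 2.797]
contact_force: [0.9, 1.0, 0.1]
grip_width: 62.8
```

>>> {"method": "step_arm", "body": {"deltas": [[-25, -18, 0, 0, 0, 0.12], [-50, -36, 0, 0, 0, 0.24], [-76, -54, 0, 0, 0, 0.36], [-101, -72, 0, 0, 0, 0.48], [-126, -90, 0, 0, 0, 0.6]]}}

```text
time: 1.88
tool_pos: [380.7, 198.9, 220.8]
tcp_rot: [3.141, 0.0, 2.191]
contact_force: [1.0, 0.0, -0.7]
grip_width: 29.9
```

>>> {"method": "step_arm", "body": {"deltas": [[-32, -15, 2, 0, 0, 0], [-64, -30, 4, 0, 0, 0], [-96, -45, 6, 0, 0, 0], [-128, -60, 8, 0, 0, 0], [-160, -75, 11, 0, 0, 0]]}}

```text
time: 2.3
tool_pos: [413.2, 25.0, 209.8]
tcp_rot: [3.141, 0.001, 2.197]
contact_force: [0.9, 0.2, -0.3]
grip_width: 25.6
```

>>> {"method": "step_arm", "body": {"deltas": [[-26, -12, 2, 0, 0, 0.12], [-52, -24, 4, 0, 0, 0.24], [-77, -36, 6, 0, 0, 0.36], [-102, -48, 8, 0, 0, 0.48], [-128, -60, 9, 0, 0, 0.6]]}}

```text
time: 2.72
tool_pos: [439.3, -113.5, 200.5]
tcp_rot: [3.142, -0.0, 1.591]
contact_force: [0.0, 0.9, 0.0]
grip_width: 25.9
```

```bash
python3 - <<'E'
from h import *
st(); go((455,-112.5,150,1.439),(455,-112.5,90,1.439))
p=bot.capture('wrist'); save(p,'w0'); print(ray(p,320,200))
for b in bot.boxes_of('narrow_drawer_handle',p)[:2]: print(b, at(p,*b['rect'][:2],84))
E
```

```text
{'time': np.float64(2.717), 'tool_pos': array([ 439.331, -113.517,  200.514]), 'tcp_rot': array([ 3.142, -0.   ,  1.591]), 'contact_force': array([0.019, 0.92 , 0.024]), 'grip_width': np.float64(25.878)}
shift [ 0.7 15.7 50.5] turn [ 0.    -0.     0.152] rows 1.3
shift [ 0. -0. 60.] turn [0. 0. 0.] rows 1.4
(array([438.12675341, -33.88739734, 364.53169636]), array([ 0.0120198 , -0.27209067, -0.9625117 ]))
{'rect': [403.0, 203.4, 153.7, 117.7], 'p': 0.82} [ 517.46046234 -114.84716735   84.        ]
```

View pics/w0.png

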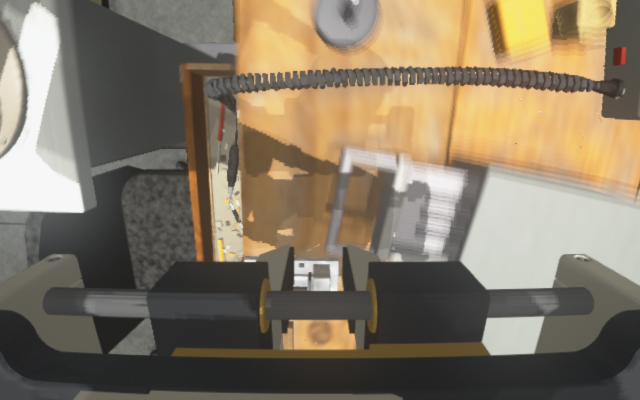

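>>> {"method": "step_arm", "body": {"deltas": [[0, 8, 25, 0, 0, 0.08], [0.7, 15.7, 35, 0, 0, 0.152], [0.7, 15.7, 35, 0, 0, 0.152], [0.7, 15.7, 35, 0, 0, 0.152]]}}

```text
time: 3.15
tool_pos: [454.8, -110.4, 165.4]
tcp_rot: [-3.14, -0.001, 1.449]
contact_force: [-0.5, 0.1, -0.2]
grip_width: 26.1
```

```bash
python3 - <<'E'
from h import *
st(); go((455,-112.5,90,1.439))
p=bot.capture('wrist'); save(p,'w1')
for y in(-45,0,45):print(proj(p,np.r_[[455,-112.5]+CY*y,84]))
E
```

```text
{'time': np.float64(3.15), 'tool_pos': array([ 454.76 , -110.389,  165.42 ]), 'tcp_rot': array([-3.140e+00, -1.000e-03,  1.449e+00]), 'contact_force': array([-0.462,  0.077, -0.225]), 'grip_width': np.float64(26.125)}
shift [-2.1  0.6 75.4] turn [-0.001 -0.001  0.01 ] rows 1.8
(np.float64(317.474949667926), np.float64(265.19733759264625))
(np.float64(318.0267924861385), np.float64(214.7872079794025))
(np.float64(318.638227822588), np.float64(158.87275256666032))
```

View pics/w1.png

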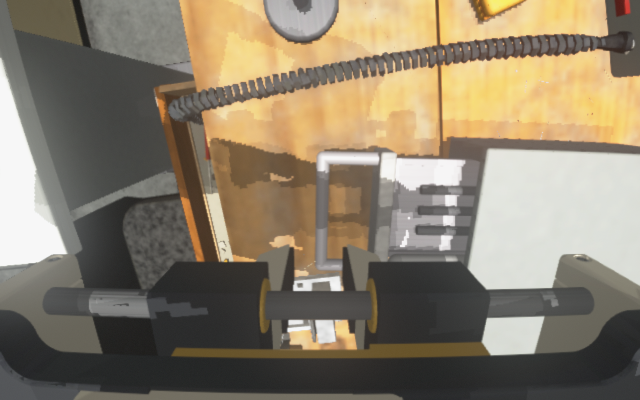

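>>> {"method": "step_arm", "body": {"deltas": [[-2, 2, 38, 0, 0, 0], [-2, 2.5, 75, 0, 0, 0.005], [-2, 2.5, 75, 0, 0, 0.005], [-2, 2.5, 75, 0, 0, 0.005]]}}

```text
time: 3.53
tool_pos: [456.5, -112.8, 90.7]
tcp_rot: [-3.139, -0.001, 1.442]
contact_force: [-0.6, -0.8, 1.0]
grip_width: 25.6
```

>>> {"method": "step_arm", "body": {"deltas": [[0, 0, 0, 0, 0, 0], [0, 0, 0, 0, 0, 0], [0, 0, 0, 0, 0, 0], [0, 0, 0, 0, 0, 0], [0, 0, 0, 0, 0, 0]], "fingers": 0}}

```text
time: 3.95
tool_pos: [457.8, -113.5, 91.6]
tcp_rot: [3.14, 0.0, 1.44]
contact_force: [-0.1, 0.4, -0.1]
grip_width: 0.9
```

>>> {"method": "step_arm", "body": {"deltas": [[0, 12, 0, 0, 0, 0], [0, 24, 0, 0, 0, 0], [0, 36, 0, 0, 0, 0], [0, 48, 0, 0, 0, 0], [0, 60, 0, 0, 0, 0]]}}

```text
time: 4.37
tool_pos: [517.5, -121.3, 91.0]
tcp_rot: [3.141, -0.0, 1.44]
contact_force: [0.8, -0.0, -0.1]
grip_width: 0.5
```

>>> {"method": "step_arm", "body": {"deltas": [[0, 2, 0, 0, 0, 0], [0, 4, 0, 0, 0, 0], [0, 6, 0, 0, 0, 0], [0, 8, 0, 0, 0, 0], [0, 8, 0, 0, 0, 0]]}}

```text
time: 4.78
tool_pos: [524.6, -122.2, 90.7]
tcp_rot: [3.142, -0.0, 1.44]
contact_force: [-0.7, 0.2, -0.5]
grip_width: 0.5
```

```bash
python3 - <<'E'
from h import *
p=bot.capture('top'); a=p['color'][130:270,210:400]
cv2.imwrite('pics/t2.png',cv2.resize(a[...,::-1],None,fx=4,fy=4,interpolation=cv2.INTER_CUBIC))
w=bot.capture('side'); a=w['color'][150:250,210:400]
cv2.imwrite('pics/s2.png',cv2.resize(a[...,::-1],None,fx=4,fy=4,interpolation=cv2.INTER_CUBIC))
E
```

```text
(no output)
```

View pics/s2.png

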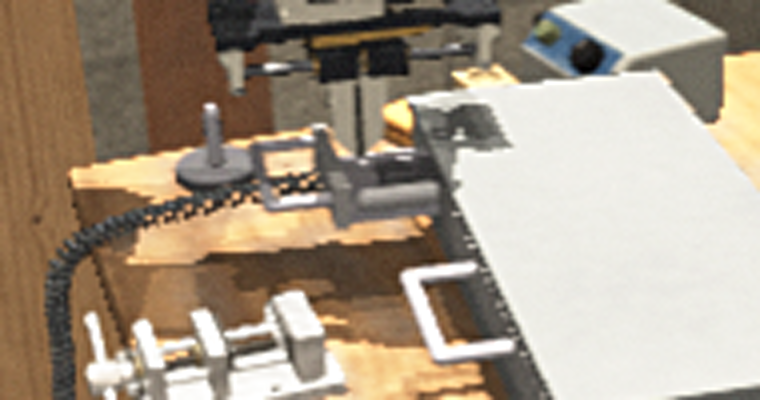

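```bash
python3 - <<'E'
from h import *
st()
w=bot.capture('side')
f=lambda X:((np.array(proj(w,X))-[210,150])*4).round()
T=np.array(bot.get_obs()['tool_pos'])
print('tip',f(T-[0,0,25]),'tcp',f(T),'body',f(T+[0,0,41]))
for y in(-45,45):print('nh',f(np.r_[[455,-112.5]+CY*y,84]), 'wh',f(np.r_[[499,-324]+CY*y,84]))
print('spindle',f([460,64,12]),f([460,64,62]))
print('chest',f([577,-72,108]),f([523,-470,108]))
E
```

```text
{'time': np.float64(4.883), 'tool_pos': array([ 524.453, -122.134,   90.666]), 'tcp_rot': array([-3.141, -0.   ,  1.44 ]), 'contact_force': array([-0.732,  0.804, -0.029]), 'grip_width': np.float64(0.092)}
tip [358. 186.] tcp [356. 155.] body [354. 101.]
nh [266. 204.] wh [437. 356.]
nh [249. 146.] wh [405. 277.]
spindle [213. 158.] [208. 102.]
chest [403.  92.] [559. 408.]
```

View pics/t2.png

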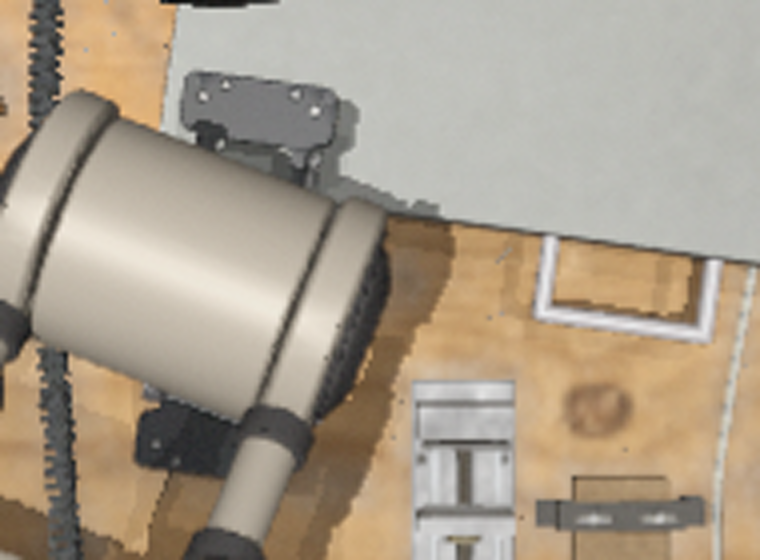

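```bash
python3 - <<'E'
from h import *
T=np.array(bot.get_obs()['tool_pos'])
t=bot.capture('top')
f=lambda X:((np.array(proj(t,X))-[210,130])*4).round()
print('top tcp',f(T),f(T+[0,0,80]),f(T+[0,0,150]), f(T+np.r_[95*CX,80]),f(T+np.r_[-95*CX,80]))
w=bot.capture('wrist'); save(w,'w2')
print('wrist tip',proj(w,T-[0,0,25]),'tcp',proj(w,T))
E
```

```text
top tcp [251. 277.] [239. 275.] [227. 273.] [265.  84.] [214. 467.]
wrist tip (np.float64(317.074449525616), np.float64(239.80085409353043)) tcp (np.float64(316.95816925870514), np.float64(257.18025888598277))
```

View pics/w2.png

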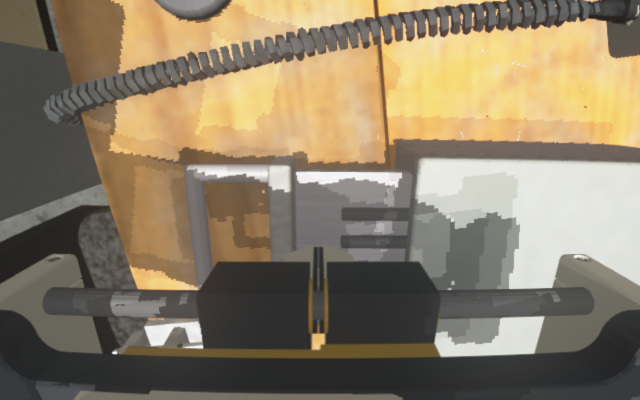

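```bash
python3 - <<'E'
from h import *
w=bot.capture('wrist')
print('chest corner',proj(w,[577,-72,108]))
for d in(0,10,20,30,65,73):
  for y in(-45,45):
    c=np.array([455,-112.5])+CX*d+CY*y; print(d,y,proj(w,np.r_[c,84]))
print('spindle foot',proj(w,[460,64,12]))
c=np.array([455,-112.5])+CX*42; print('panel',[np.round(proj(w,np.r_[c+CY*y,96])) for y in(-50,50)])
E
python3 - <<'E'
import cv2
a=cv2.imread('pics/w2.png')[120:320,150:450];cv2.imwrite('pics/w2c.png',cv2.resize(a,None,fx=2.6,fy=2.6,interpolation=cv2.INTER_CUBIC))
E
```

```text
chest corner (np.float64(415.70808386828605), np.float64(161.63728018690333))
0 -45 (np.float64(205.64022015185816), np.float64(316.0072616924483))
0 45 (np.float64(188.12064838326114), np.float64(175.11846030670807))
10 -45 (np.float64(221.31015367600233), np.float64(316.25099088969444))
10 45 (np.float64(206.1942962306457), np.float64(175.05532323940324))
20 -45 (np.float64(237.0704434557905), np.float64(316.4606918008506))
20 45 (np.float64(224.4065663779747), np.float64(175.00586458068275))
30 -45 (np.float64(252.90610499640567), np.float64(316.63634927557285))
30 45 (np.float64(242.7344658042135), np.float64(174.9700504361603))
65 -45 (np.float64(308.7082077792346), np.float64(316.98283972505243))
65 45 (np.float64(307.4608625509379), np.float64(174.95166231637512))
73 -45 (np.float64(321.49987602716067), np.float64(317.0033890729802))
73 45 (np.float64(322.3120593137258), np.float64(174.97071812624435))
spindle foot (np.float64(184.8658683772246), np.float64(-37.97626885869593))
panel [array([270., 336.]), array([261., 170.])]
```

View pics/w2c.png

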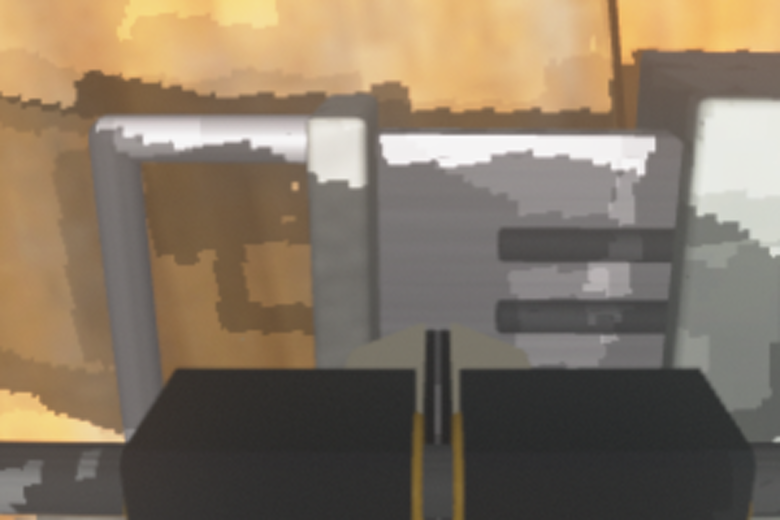

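```bash
python3 - <<'E'
from h import *
w=bot.capture('side'); a=w['color'][155:215,260:340]
cv2.imwrite('pics/s3.png',cv2.resize(a[...,::-1],None,fx=9,fy=9,interpolation=cv2.INTER_CUBIC))
T=np.array(bot.get_obs()['tool_pos'])
f=lambda X:((np.array(proj(w,X))-[260,155])*9).round()
for s in(-18,0,18):print([f(T+np.r_[CX*s,z]) for z in(-25,0,41,60)])
E
```

```text
[array([299., 380.]), array([295., 309.]), array([289., 189.]), array([286., 132.])]
[array([355., 374.]), array([352., 303.]), array([347., 183.]), array([345., 126.])]
[array([411., 367.]), array([409., 296.]), array([405., 177.]), array([403., 120.])]
```

View pics/s3.png

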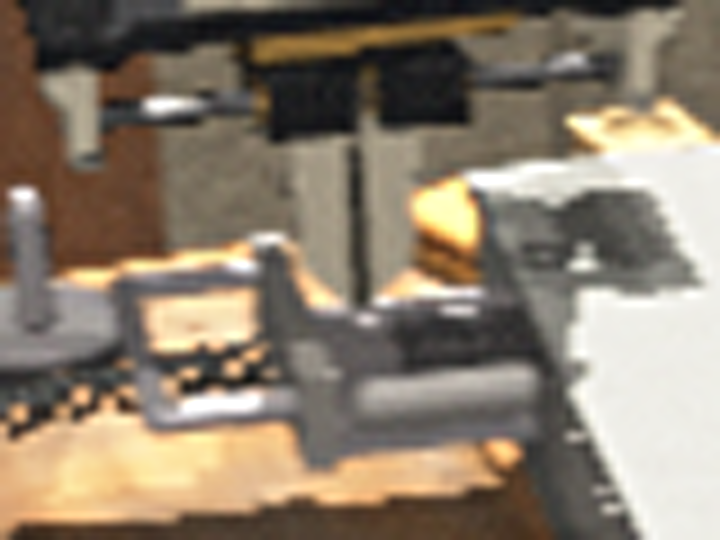

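>>> {"method": "step_arm", "body": {"deltas": [[0, -2, 2, 0, 0, 0], [0, -3, 4, 0, 0, 0], [0, -3, 6, 0, 0, 0], [0, -3, 8, 0, 0, 0], [0, -3, 8, 0, 0, 0]]}}

```text
time: 5.55
tool_pos: [521.8, -121.8, 82.4]
tcp_rot: [3.142, -0.0, 1.44]
contact_force: [1.1, 0.0, 0.5]
grip_width: 0.5
```

>>> {"method": "step_arm", "body": {"deltas": [[0, 0, 2, 0, 0, 0], [0, 0, 4, 0, 0, 0], [0, 0, 5, 0, 0, 0], [0, 0, 6, 0, 0, 0], [0, 0, 6, 0, 0, 0]]}}

```text
time: 5.97
tool_pos: [523.9, -122.5, 78.5]
tcp_rot: [3.136, 0.001, 1.44]
contact_force: [1.5, 0.4, 11.2]
grip_width: 0.5
```

>>> {"method": "step_arm", "body": {"deltas": [[0, 0, -30, 0, 0, 0], [0, 0, -60, 0, 0, 0], [0, -40, -60, 0, 0, 0], [0, -80, -60, 0, 0, 0], [0, -120, -60, 0, 0, 0]]}}

```text
time: 6.38
tool_pos: [401.6, -105.9, 136.7]
tcp_rot: [3.141, 0.0, 1.44]
contact_force: [-0.2, -0.4, -0.2]
grip_width: 0.6
```

>>> {"method": "step_arm", "body": {"deltas": [[0, -5, 35, 0, 0, 0], [0, -5, 70, 0, 0, 0], [0, -5, 95, 0, 0, 0], [0, -5, 103, 0, 0, 0], [0, -5, 103, 0, 0, 0]]}}

```text
time: 6.8
tool_pos: [396.7, -105.0, 32.2]
tcp_rot: [-3.138, -0.001, 1.44]
contact_force: [-0.6, 0.7, 0.0]
grip_width: 0.8
```

>>> {"method": "step_arm", "body": {"deltas": [[0, 0, 2, 0, 0, 0], [0, 0, 4, 0, 0, 0], [0, 0, 6, 0, 0, 0], [0, 0, 7, 0, 0, 0], [0, 0, 7, 0, 0, 0]]}}

```text
time: 7.22
tool_pos: [398.1, -105.6, 27.0]
tcp_rot: [3.141, 0.0, 1.44]
contact_force: [-0.2, 0.9, 0.9]
grip_width: 0.6
```

>>> {"method": "step_arm", "body": {"deltas": [[0, 0, 2, 0, 0, 0], [0, 0, 4, 0, 0, 0], [0, 0, 5, 0, 0, 0], [0, 0, 5, 0, 0, 0]]}}

```text
time: 7.55
tool_pos: [397.7, -105.4, 21.4]
tcp_rot: [-3.141, -0.0, 1.44]
contact_force: [-0.0, -0.6, 0.6]
grip_width: 0.4
```

```bash
python3 - <<'E'
from h import *
w=bot.capture('side'); a=w['color'][145:225,220:330]
cv2.imwrite('pics/s4.png',cv2.resize(a[...,::-1],None,fx=7,fy=7,interpolation=cv2.INTER_CUBIC))
T=np.array(bot.get_obs()['tool_pos']);st()
f=lambda X:((np.array(proj(w,X))-[220,145])*7).round()
print([f(T+np.r_[0,0,z]) for z in(-25,0,41,60)])
E
```

```text
{'time': np.float64(7.6), 'tool_pos': array([ 397.73 , -105.429,   21.469]), 'tcp_rot': array([-3.141, -0.   ,  1.44 ]), 'contact_force': array([ 0.47 , -0.968,  0.631]), 'grip_width': np.float64(0.579)}
[array([255., 547.]), array([249., 494.]), array([240., 405.]), array([235., 363.])]
```

View pics/s4.png

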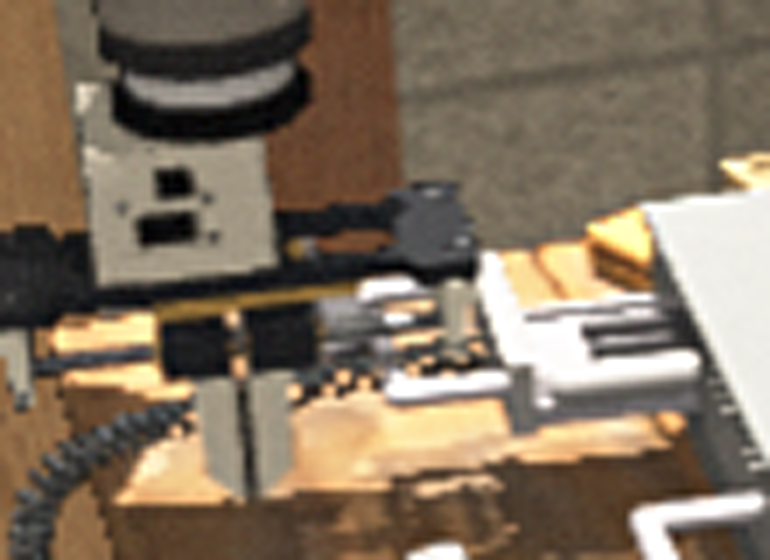

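>>> {"method": "step_arm", "body": {"deltas": [[0, 0, 3, 0, 0, 0], [0, 0, 6, 0, 0, 0], [0, 0, 9, 0, 0, 0], [0, 0, 9, 0, 0, 0]]}}

```text
time: 7.93
tool_pos: [397.5, -105.3, 12.0]
tcp_rot: [-3.141, -0.0, 1.44]
contact_force: [-0.8, -0.3, 0.0]
grip_width: 0.2
```

>>> {"method": "step_arm", "body": {"deltas": [[0, 0, 2, 0, 0, 0], [0, 0, 4, 0, 0, 0], [0, 0, 4, 0, 0, 0]]}}

```text
time: 8.18
tool_pos: [397.7, -105.4, 8.3]
tcp_rot: [-3.141, -0.0, 1.44]
contact_force: [0.7, -0.1, 0.1]
grip_width: 0.5
```

>>> {"method": "step_arm", "body": {"deltas": [[0, 0, 1, 0, 0, 0], [0, 0, 2, 0, 0, 0], [0, 0, 3, 0, 0, 0], [0, 0, 3, 0, 0, 0]]}}

```text
time: 8.52
tool_pos: [399.4, -105.9, 6.6]
tcp_rot: [3.138, 0.001, 1.44]
contact_force: [-0.6, 2.6, 10.5]
grip_width: 0.5
```

>>> {"method": "step_arm", "body": {"deltas": [[0, 0, -40, 0, 0, 0], [0, 0, -80, 0, 0, 0], [0, 0, -120, 0, 0, 0], [0, 30, -125, 0, 0, 0], [0, 58, -125, 0, 0, 0]], "fingers": 30}}

```text
time: 8.93
tool_pos: [457.5, -113.8, 134.8]
tcp_rot: [3.133, 0.002, 1.439]
contact_force: [0.4, -0.8, 0.5]
grip_width: 27.8
```

>>> {"method": "step_arm", "body": {"deltas": [[0, 0, 0, 0, 0, 0], [0, 0, 0, 0, 0, 0]]}}

```text
time: 9.1
tool_pos: [455.8, -113.1, 130.5]
tcp_rot: [3.141, -0.0, 1.44]
contact_force: [-0.2, 0.5, 0.0]
grip_width: 30.0
```

```bash
python3 - <<'E'
from h import *
st(); go((456.5,-112.5,74,1.439))
E
```

```text
{'time': np.float64(9.1), 'tool_pos': array([ 455.788, -113.058,  130.468]), 'tcp_rot': array([ 3.141, -0.   ,  1.44 ]), 'contact_force': array([-0.245,  0.53 ,  0.049]), 'grip_width': np.float64(29.971)}
shift [ 0.6  0.6 56.5] turn [ 0.    -0.     0.001] rows 1.4
```

>>> {"method": "step_arm", "body": {"deltas": [[0, 1, 20, 0, 0, 0], [0, 1, 40, 0, 0, 0], [0, 1, 56, 0, 0, 0], [0, 1, 56, 0, 0, 0]]}}

```text
time: 9.43
tool_pos: [452.9, -112.0, 71.5]
tcp_rot: [-3.134, -0.002, 1.44]
contact_force: [-0.3, 0.9, 0.2]
grip_width: 29.8
```

>>> {"method": "step_arm", "body": {"deltas": [[0, 0, 0, 0, 0, 0], [0, 0, 0, 0, 0, 0], [0, 0, 0, 0, 0, 0], [0, 0, 0, 0, 0, 0], [0, 0, 0, 0, 0, 0]], "fingers": 0}}

```text
time: 9.85
tool_pos: [456.7, -113.4, 75.5]
tcp_rot: [3.14, 0.0, 1.44]
contact_force: [-0.8, -0.5, 4.3]
grip_width: 8.9
```

>>> {"method": "step_arm", "body": {"deltas": [[0, 12, 0, 0, 0, 0], [0, 24, 0, 0, 0, 0], [0, 36, 0, 0, 0, 0], [0, 48, 0, 0, 0, 0], [0, 60, 0, 0, 0, 0]]}}

```text
time: 10.27
tool_pos: [516.3, -121.6, 75.5]
tcp_rot: [3.141, 0.001, 1.44]
contact_force: [-2.1, -2.9, 5.6]
grip_width: 8.8
```

>>> {"method": "step_arm", "body": {"deltas": [[0, 3, 0, 0, 0, 0], [0, 6, 0, 0, 0, 0], [0, 9, 0, 0, 0, 0], [0, 11, 0, 0, 0, 0], [0, 11, 0, 0, 0, 0]]}}

```text
time: 10.68
tool_pos: [527.2, -123.2, 75.5]
tcp_rot: [3.14, 0.001, 1.44]
contact_force: [-0.4, -3.0, 4.1]
grip_width: 8.7
```

>>> {"method": "step_arm", "body": {"deltas": [[0, 1, 0, 0, 0, 0], [0, 2, 0, 0, 0, 0], [0, 3, 0, 0, 0, 0], [0, 3, 0, 0, 0, 0]]}}

```text
time: 11.02
tool_pos: [528.3, -123.3, 75.4]
tcp_rot: [-3.14, 0.001, 1.44]
contact_force: [-6.4, -3.3, 10.9]
grip_width: 8.8
```

>>> {"method": "step_arm", "body": {"deltas": [[0, 2, 0, 0, 0, 0], [0, 3, 0, 0, 0, 0], [0, 3, 0, 0, 0, 0]]}}

```text
time: 11.27
tool_pos: [528.4, -123.3, 75.4]
tcp_rot: [-3.133, 0.001, 1.441]
contact_force: [-16.3, -2.5, 17.9]
grip_width: 9.0
```

>>> {"method": "step_arm", "body": {"deltas": [[0, -4, 0, 0, 0, 0], [0, -4, 0, 0, 0, 0], [0, -4, 0, 0, 0, 0]], "fingers": 30}}

```text
time: 11.52
tool_pos: [528.5, -122.5, 74.6]
tcp_rot: [3.142, -0.0, 1.44]
contact_force: [0.4, 0.0, 0.3]
grip_width: 24.3
```

>>> {"method": "step_arm", "body": {"deltas": [[0, 0, -30, 0, 0, 0], [0, 0, -60, 0, 0, 0], [0, 0, -90, 0, 0, 0], [0, 0, -90, 0, 0, 0]]}}

```text
time: 11.85
tool_pos: [531.8, -123.5, 170.2]
tcp_rot: [3.131, 0.002, 1.44]
contact_force: [1.3, -0.8, 0.1]
grip_width: 30.3
```

```bash
python3 - <<'E'
from h import *
st(); go((499,-322,160,1.439),(499,-322,74,1.439))
w=bot.capture('side')
for q in ('narrow_drawer_handle','wide_drawer_handle'):
  for b in bot.boxes_of(q,w)[:2]: print(q,b)
for y in(-45,45):print('nh',np.round(proj(w,np.r_[[527,-122.5]+CY*y,84])))
E
```

```text
{'time': np.float64(11.85), 'tool_pos': array([ 531.846, -123.535,  170.232]), 'tcp_rot': array([3.131e+00, 2.000e-03, 1.440e+00]), 'contact_force': array([ 1.288, -0.802,  0.052]), 'grip_width': np.float64(30.31)}
shift [-201.    -6.8   10.6] turn [0.01  0.002 0.001] rows 4.8
shift [ 0. -0. 86.] turn [0. 0. 0.] rows 2.1
narrow_drawer_handle {'rect': [308.8, 191.2, 28.1, 24.5], 'p': 0.39}
wide_drawer_handle {'rect': [331.0, 233.6, 40.2, 68.2], 'p': 0.71}
nh [303. 198.]
nh [297. 184.]
```

>>> {"method": "step_arm", "body": {"deltas": [[-40, 0, 0, 0, 0, 0], [-80, -1, 0, 0, 0, 0], [-120, -1, 0, 0, 0, 0], [-160, -1, 0, 0, 0, 0], [-201, -1, 0, 0, 0, 0]]}}

```text
time: 12.42
tool_pos: [500.4, -322.8, 162.6]
tcp_rot: [-3.139, -0.002, 1.44]
contact_force: [0.9, 0.0, -0.3]
grip_width: 30.4
```

>>> {"method": "step_arm", "body": {"deltas": [[0, 0, 30, 0, 0, 0], [0, 0, 60, 0, 0, 0], [0, 0, 80, 0, 0, 0], [0, 0, 90, 0, 0, 0], [0, 0, 90, 0, 0, 0]]}}

```text
time: 12.83
tool_pos: [499.6, -320.4, 70.7]
tcp_rot: [-3.135, -0.004, 1.44]
contact_force: [-0.7, 0.1, -0.2]
grip_width: 30.0
```

>>> {"method": "step_arm", "body": {"deltas": [[0, 0, 0, 0, 0, 0], [0, 0, 0, 0, 0, 0], [0, 0, 0, 0, 0, 0], [0, 0, 0, 0, 0, 0], [0, 0, 0, 0, 0, 0]], "fingers": 0}}

```text
time: 13.25
tool_pos: [500.8, -322.0, 75.9]
tcp_rot: [-3.141, 0.001, 1.44]
contact_force: [-4.7, 0.4, 4.0]
grip_width: 8.7
```

>>> {"method": "step_arm", "body": {"deltas": [[0, -4, 0, 0, 0, 0], [0, -10, 0, 0, 0, 0], [0, -18, 0, 0, 0, 0], [0, -26, 0, 0, 0, 0], [0, -34, 0, 0, 0, 0]]}}

```text
time: 13.67
tool_pos: [467.9, -317.5, 75.9]
tcp_rot: [3.139, 0.001, 1.44]
contact_force: [3.4, 2.3, 7.0]
grip_width: 9.3
```

>>> {"method": "step_arm", "body": {"deltas": [[0, -10, 0, 0, 0, 0], [0, -21, 0, 0, 0, 0], [0, -32, 0, 0, 0, 0], [0, -43, 0, 0, 0, 0], [0, -54, 0, 0, 0, 0]]}}

```text
time: 14.08
tool_pos: [414.1, -310.0, 75.9]
tcp_rot: [3.139, 0.0, 1.44]
contact_force: [2.4, 3.4, 8.8]
grip_width: 8.9
```

>>> {"method": "step_arm", "body": {"deltas": [[0, -11, 0, 0, 0, 0], [0, -22, 0, 0, 0, 0], [0, -33, 0, 0, 0, 0], [0, -44, 0, 0, 0, 0], [0, -52, 0, 0, 0, 0]]}}

```text
time: 14.5
tool_pos: [362.1, -302.9, 75.9]
tcp_rot: [3.14, -0.0, 1.439]
contact_force: [2.5, 4.6, 10.8]
grip_width: 8.9
```

>>> {"method": "step_arm", "body": {"deltas": [[0, -3, 0, 0, 0, 0], [0, -6, 0, 0, 0, 0], [0, -9, 0, 0, 0, 0], [0, -12, 0, 0, 0, 0], [0, -14, 0, 0, 0, 0]]}}

```text
time: 14.92
tool_pos: [348.7, -301.0, 75.8]
tcp_rot: [3.14, -0.0, 1.439]
contact_force: [2.7, 5.8, 11.3]
grip_width: 9.0
```

>>> {"method": "step_arm", "body": {"deltas": [[0, 0, 0, 0, 0, 0], [0, 0, 0, 0, 0, 0], [0, 0, 0, 0, 0, 0]], "fingers": 30}}

```text
time: 15.17
tool_pos: [348.3, -301.6, 74.6]
tcp_rot: [-3.141, 0.0, 1.44]
contact_force: [0.1, 0.2, -0.4]
grip_width: 24.7
```

>>> {"method": "step_arm", "body": {"deltas": [[0, 0, -35, 0, 0, 0], [0, 0, -70, 0, 0, 0], [0, 0, -100, 0, 0, 0], [0, 0, -130, 0, 0, 0], [0, 0, -140, 0, 0, 0]]}}

```text
time: 15.58
tool_pos: [349.6, -303.0, 218.6]
tcp_rot: [3.137, 0.004, 1.44]
contact_force: [1.4, -1.3, -0.2]
grip_width: 29.8
```

>>> {"method": "step_arm", "body": {"deltas": [[36, 20, 0, 0, 0, 0], [72, 40, 0, 0, 0, 0], [108, 60, 0, 0, 0, 0], [144, 60, 0, 0, 0, 0], [180, 60, 0, 0, 0, 0]], "fingers": 70}}

```text
time: 16.0
tool_pos: [432.0, -129.6, 214.1]
tcp_rot: [-3.141, -0.0, 1.44]
contact_force: [0.9, -0.3, -0.3]
grip_width: 58.9
```

>>> {"method": "step_arm", "body": {"deltas": [[36, 0, 0, 0, 0, 0], [72, 0, 0, 0, 0, 0], [108, 0, 0, 0, 0, 0], [108, 0, 0, 0, 0, 0]]}}

```text
time: 16.33
tool_pos: [445.5, -19.0, 214.4]
tcp_rot: [-3.141, -0.002, 1.445]
contact_force: [-0.7, -0.5, -1.0]
grip_width: 70.0
```

```bash
python3 - <<'E'
from h import *
st()
t=bot.capture('top')
for q in ('collar_58','collar_50','collar_42','collar_34'):
  for b in bot.boxes_of(q,t)[:4]:
    r=b['rect'];z=81; print(q,round(b['p'],2),np.round(r),at(t,r[0],r[1],z).round(1),'wid',np.linalg.norm(at(t,r[0]-r[2]/2,r[1],z)-at(t,r[0]+r[2]/2,r[1],z)).round(1),np.linalg.norm(at(t,r[0],r[1]-r[3]/2,z)-at(t,r[0],r[1]+r[3]/2,z)).round(1))
a=t['color'][140:300,250:440]
cv2.imwrite('pics/t5.png',cv2.resize(a[...,::-1],None,fx=4,fy=3.7,interpolation=cv2.INTER_CUBIC))
E
```

```text
{'time': np.float64(16.333), 'tool_pos': array([445.515, -18.998, 214.379]), 'tcp_rot': array([-3.141e+00, -2.000e-03,  1.445e+00]), 'contact_force': array([-0.657, -0.514, -1.015]), 'grip_width': np.float64(69.951)}
collar_58 0.86 [375. 226.  29.  24.] [ 465.8 -343.8   81. ] wid 64.2 53.1
collar_58 0.72 [323. 221.  20.  21.] [ 477.  -229.8   81. ] wid 44.2 45.9
collar_58 0.5 [201. 228.  17.  11.] [463.2  33.7  81. ] wid 36.7 24.5
collar_50 0.86 [375. 226.  29.  24.] [ 465.8 -343.8   81. ] wid 64.2 53.1
collar_50 0.72 [323. 221.  20.  21.] [ 477.  -229.8   81. ] wid 44.2 45.9
collar_50 0.5 [201. 228.  17.  11.] [463.2  33.7  81. ] wid 36.7 24.5
collar_42 0.86 [375. 226.  29.  24.] [ 465.8 -343.8   81. ] wid 64.2 53.1
collar_42 0.72 [323. 221.  20.  21.] [ 477.  -229.8   81. ] wid 44.2 45.9
collar_42 0.5 [201. 228.  17.  11.] [463.2  33.7  81. ] wid 36.7 24.5
collar_34 0.86 [375. 226.  29.  24.] [ 465.8 -343.8   81. ] wid 64.2 53.1
collar_34 0.72 [323. 221.  20.  21.] [ 477.  -229.8   81. ] wid 44.2 45.9
collar_34 0.5 [201. 228.  17.  11.] [463.2  33.7  81. ] wid 36.7 24.5
```

View pics/t5.png

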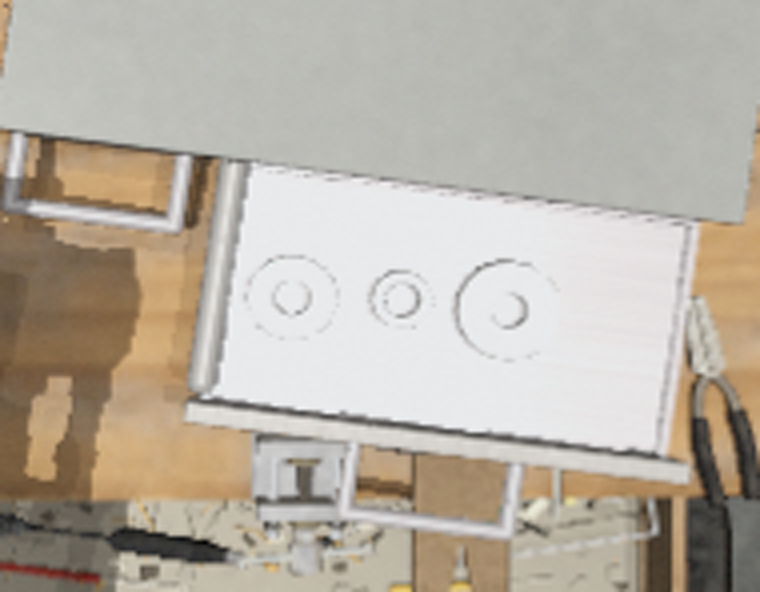

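```bash
python3 - <<'E'
from h import *
t=bot.capture('top')
a=t['color'][170:270,290:430].astype(float).min(axis=2)
print(a[60:75:3,100:135:3])
b=cv2.createCLAHE(20,(10,10)).apply(cv2.resize(a.astype(np.uint8),None,fx=5.5,fy=5.5,interpolation=cv2.INTER_CUBIC))
cv2.imwrite('pics/t6.png',b)
E
```

```text
[[229. 229. 229. 228. 228. 227. 224. 224. 223. 209. 202. 194.]
 [231. 231. 230. 230. 230. 229. 227. 226. 223. 185. 193. 173.]
 [232. 230. 230. 230. 230. 231. 230. 231. 231. 201. 174. 177.]
 [229. 229. 229. 231. 231. 232. 231. 230. 229. 187. 145. 158.]
 [231. 231. 230. 231. 231. 230. 227. 227. 226. 196. 114.  89.]]
```

View pics/t6.png

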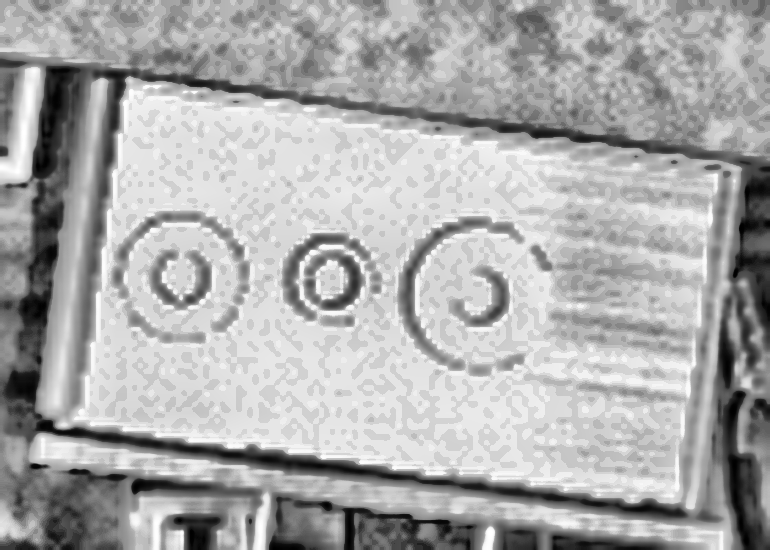

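```bash
python3 - <<'E'
from h import *
t=bot.capture('top')
for n,u,v in(('50',182,278),('34',330,280),('58',476,295)):
  u=(u+.5)/5.5-.5+290; v=(v+.5)/5.5-.5+170; X=at(t,u,v,81)
  q=(X[:2]-np.array([577,-72])); print(n,X.round(1),'chest',(q@CX).round(1),(q@CY).round(1))
st()
w=bot.capture('wrist')
u0,v0=map(int,proj(w,[460,64,12])); print(u0,v0,proj(w,[460,64,62]))
x0=max(u0-100,0);y0=max(v0-75,0);a=w['color'][y0:y0+150,x0:x0+200]; print(x0,y0)
cv2.imwrite('pics/w6.png',cv2.resize(a[...,::-1],None,fx=4,fy=4,interpolation=cv2.INTER_CUBIC))
print(bot.boxes_of('spindle_stand',w)[:2])
E
```

```text
50 [ 479.1 -230.    81. ] chest -76.3 -169.5
34 [ 478.1 -288.7   81. ] chest -69.5 -227.9
58 [ 472.  -346.9   81. ] chest -67.9 -286.4
{'time': np.float64(16.683), 'tool_pos': array([445.765, -25.387, 214.488]), 'tcp_rot': array([-3.141,  0.   ,  1.438]), 'contact_force': array([0.188, 0.901, 0.326]), 'grip_width': np.float64(70.086)}
319 98 (np.float64(319.83608258257965), np.float64(96.9658432414793))
219 23
[]
```

View pics/w6.png

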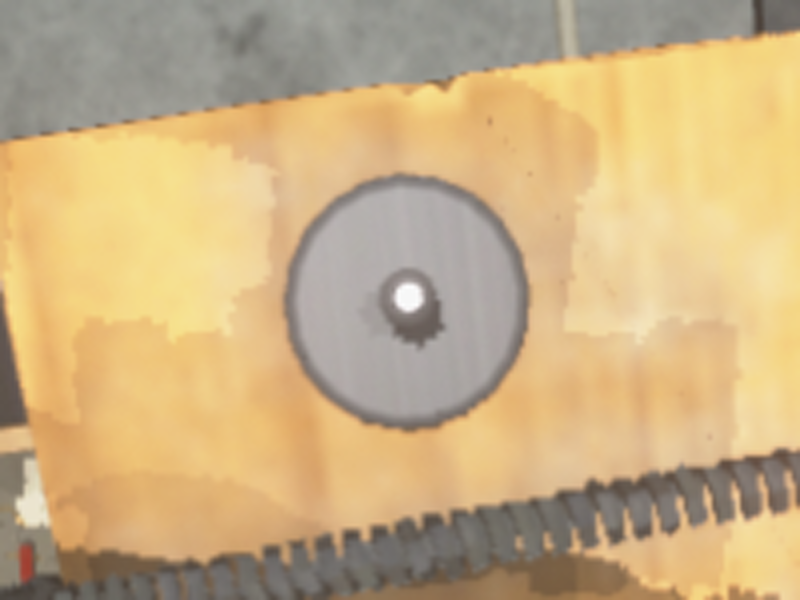

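>>> {"method": "step_arm", "body": {"deltas": [[-38, 8, 0, 0, 0, 0], [-76, 16, 0, 0, 0, 0], [-114, 24, 0, 0, 0, 0], [-152, 32, 0, 0, 0, 0], [-190, 40, 0, 0, 0, 0]], "fingers": 78}}

```text
time: 17.2
tool_pos: [460.3, -220.2, 214.7]
tcp_rot: [3.141, 0.0, 1.439]
contact_force: [1.7, -0.3, -0.8]
grip_width: 78.0
```

>>> {"method": "step_arm", "body": {"deltas": [[-38, 8, 5, 0, 0, 0], [-76, 18, 15, 0, 0, 0], [-114, 28, 25, 0, 0, 0], [-125, 28, 35, 0, 0, 0], [-125, 28, 35, 0, 0, 0]]}}

```text
time: 17.62
tool_pos: [470.2, -348.1, 176.6]
tcp_rot: [-3.138, -0.002, 1.435]
contact_force: [-1.1, 1.1, -0.3]
grip_width: 78.2
```

>>> {"method": "step_arm", "body": {"deltas": [[0, 0, 0, 0, 0, 0], [0, 0, 0, 0, 0, 0], [0, 0, 0, 0, 0, 0]]}}

```text
time: 17.87
tool_pos: [472.5, -344.2, 180.5]
tcp_rot: [3.141, 0.0, 1.441]
contact_force: [-0.0, 0.8, 0.1]
grip_width: 77.8
```

```bash
cat >> h.py <<'E'
def circ(w,X,Rmm,band=5,tag=None):
    """fit circle centre near X=(x,y,ztop): edge points radially around predicted, maximize mean radial gradient"""
    g=cv2.GaussianBlur(cv2.cvtColor(w['color'],cv2.COLOR_RGB2GRAY),(0,0),1).astype(np.float32)
    best=[]
    th=np.linspace(0,2*np.pi,90,endpoint=False)
    for dx in np.arange(-14,14.1,1):
      for dy in np.arange(-14,14.1,1):
        v=[]
        def samp(r):
            P=np.array([proj(w,[X[0]+dx+r*np.cos(a),X[1]+dy+r*np.sin(a),X[2]]) for a in th],np.float32)
            return cv2.remap(g,P[None,:,0],P[None,:,1],cv2.INTER_LINEAR)[0]
        s=np.abs(samp(Rmm+1.2)-samp(Rmm-1.2)); best.append((np.minimum(s,25).mean(),dx,dy))
    best.sort(reverse=True); return [(round(float(b[0]),1),X[0]+b[1],X[1]+b[2]) for b in best[:4]]
E
python3 - <<'E'
from h import *
st(); w=bot.capture('wrist'); save(w,'w7')
for n,c,R in(('58',(472,-347,81),29),('34',(478,-289,81),17),('50',(479,-230,81),25)):
  print(n,np.round(proj(w,c)),circ(w,c,R),circ(w,c,10))
  for b in bot.boxes_of('collar_'+n,w)[:1]+[]: print(b,at(w,*b['rect'][:2],78).round(1))
E
```

```text
{'time': np.float64(17.867), 'tool_pos': array([ 472.454, -344.156,  180.49 ]), 'tcp_rot': array([3.141, 0.   , 1.441]), 'contact_force': array([-0.016,  0.78 ,  0.097]), 'grip_width': np.float64(77.812)}
58 [317. 209.] [(18.5, np.float64(473.0), np.float64(-347.0)), (18.4, np.float64(473.0), np.float64(-349.0)), (18.3, np.float64(472.0), np.float64(-347.0)), (17.3, np.float64(472.0), np.float64(-348.0))] [(19.3, np.float64(473.0), np.float64(-349.0)), (18.9, np.float64(473.0), np.float64(-348.0)), (18.8, np.float64(474.0), np.float64(-349.0)), (18.7, np.float64(472.0), np.float64(-349.0))]
{'rect': [317.9, 206.9, 64.6, 65.7], 'p': 0.93} [ 472.8 -346.1   78. ]
34 [315. 140.] [(16.6, np.float64(480.0), np.float64(-289.0)), (16.4, np.float64(478.0), np.float64(-291.0)), (16.1, np.float64(479.0), np.float64(-292.0)), (15.9, np.float64(478.0), np.float64(-292.0))] [(22.9, np.float64(479.0), np.float64(-290.0)), (22.4, np.float64(480.0), np.float64(-290.0)), (21.4, np.float64(478.0), np.float64(-291.0)), (21.1, np.float64(479.0), np.float64(-289.0))]
{'rect': [317.9, 206.9, 64.6, 65.7], 'p': 0.93} [ 472.8 -346.1   78. ]
50 [306.  62.] [(13.0, np.float64(480.0), np.float64(-232.0)), (13.0, np.float64(481.0), np.float64(-232.0)), (12.3, np.float64(479.0), np.float64(-231.0)), (12.2, np.float64(479.0), np.float64(-230.0))] [(18.3, np.float64(482.0), np.float64(-230.0)), (18.3, np.float64(482.0), np.float64(-229.0)), (17.9, np.float64(479.0), np.float64(-229.0)), (17.8, np.float64(479.0), np.float64(-230.0))]
{'rect': [317.9, 206.9, 64.6, 65.7], 'p': 0.93} [ 472.8 -346.1   78. ]
```

View pics/w7.png

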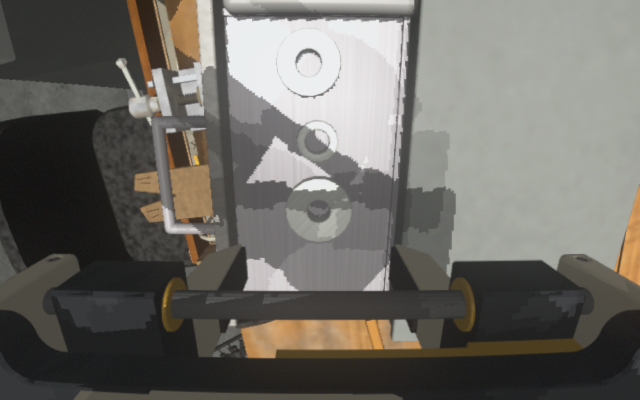

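>>> {"method": "step_arm", "body": {"deltas": [[-4, 1, 35, 0, 0, 0], [-4, 1, 70, 0, 0, 0], [-4, 1, 95, 0, 0, 0], [-4, 1, 103, 0, 0, 0], [-4, 1, 104, 0, 0, 0]]}}

```text
time: 18.48
tool_pos: [471.9, -348.2, 73.9]
tcp_rot: [-3.139, -0.002, 1.44]
contact_force: [-0.2, 0.2, 0.2]
grip_width: 78.1
```

>>> {"method": "step_arm", "body": {"deltas": [[0, 0, 0, 0, 0, 0], [0, 0, 0, 0, 0, 0], [0, 0, 0, 0, 0, 0], [0, 0, 0, 0, 0, 0], [0, 0, 0, 0, 0, 0]], "fingers": 40}}

```text
time: 18.9
tool_pos: [473.0, -349.7, 76.7]
tcp_rot: [3.14, 0.001, 1.44]
contact_force: [-1.0, -0.0, 0.2]
grip_width: 49.0
```

>>> {"method": "step_arm", "body": {"deltas": [[0, 0, 0, 0, 0, 0], [0, 0, -10, 0, 0, 0], [0, 0, -30, 0, 0, 0], [0, 0, -60, 0, 0, 0], [0, 0, -80, 0, 0, 0]]}}

```text
time: 19.32
tool_pos: [473.0, -349.7, 158.5]
tcp_rot: [3.14, 0.001, 1.44]
contact_force: [0.2, -0.0, 0.8]
grip_width: 40.0
```

>>> {"method": "step_arm", "body": {"deltas": [[0, 0, 0, 0, 0, 0], [0, 0, 0, 0, 0, 0]]}}

```text
time: 19.48
tool_pos: [473.2, -349.9, 157.5]
tcp_rot: [3.139, 0.002, 1.44]
contact_force: [0.3, 0.5, -0.6]
grip_width: 40.1
```

```bash
python3 - <<'E'
from h import *
st(); w=bot.capture('wrist'); save(w,'w8'); o=bot.get_obs(); T=o['tool_pos']
for b in bot.boxes_of('collar_58',w)[:3]: print(b)
for dz in(-10,0,10):print(dz,np.round(proj(w,np.array(T)+[0,0,dz])))
E
```

```text
{'time': np.float64(19.483), 'tool_pos': array([ 473.157, -349.872,  157.462]), 'tcp_rot': array([3.139e+00, 2.000e-03, 1.440e+00]), 'contact_force': array([ 0.259,  0.507, -0.63 ]), 'grip_width': np.float64(40.081)}
{'rect': [314.9, 137.4, 42.9, 46.9], 'p': 0.92}
{'rect': [315.5, 209.7, 72.4, 75.6], 'p': 0.71}
{'rect': [303.7, 46.7, 68.4, 74.6], 'p': 0.65}
-10 [316. 248.]
0 [316. 255.]
10 [316. 263.]
```

```bash
python3 - <<'E'
from h import *
print(bot.tip_reach, [a for a in dir(bot) if not a.startswith('_')])
w=bot.capture('wrist'); o=bot.get_obs(); T=np.array(o['tool_pos']);r=Ro.from_euler('xyz',o['tcp_rot'])
c=-np.array(w['R']).T@np.array(w['t']); d=np.array(w['R']).T@[0,0,1]
print('cam in tool',r.inv().apply(c-T).round(2),r.inv().apply(d).round(4))
r0=Ro.from_euler('xyz',[3.142,0,1.591]); print('w0',r0.inv().apply(np.array([438.127,-33.887,364.532])-[439.331,-113.517,200.514]).round(2),r0.inv().apply([.01202,-.27209,-.96251]).round(4))
print(o['joint_positions'])
# camera height estimate from collar centers, pnp
pts=[];
for n,cc,R in(('58',(473,-348),29),('34',(479,-290.5),17),('50',(481,-230.5),25)):
    for dz in(-20,-10,0,10,20): print(n,dz,circ(w,(cc[0],cc[1],81+dz),R)[0])
E
```

```text
25.0 ['Unreachable', 'boxes_of', 'capture', 'close_job', 'get_obs', 'tip_reach']
cam in tool [  79.7     0.49 -164.44] [-2.957e-01  8.000e-04  9.553e-01]
w0 [  79.64    0.34 -164.02] [-0.2723  0.0069  0.9625]
[-7.66949480e-01  5.12270816e-01  1.44248447e+00  1.12114052e-04
  1.18897975e+00 -6.35982077e-01]
58 -20 (13.4, np.float64(470.0), np.float64(-355.0))
58 -10 (18.1, np.float64(472.0), np.float64(-352.0))
58 0 (15.7, np.float64(473.0), np.float64(-349.0))
58 10 (13.7, np.float64(475.0), np.float64(-343.0))
58 20 (12.6, np.float64(477.0), np.float64(-341.0))
34 -20 (19.8, np.float64(479.0), np.float64(-292.5))
34 -10 (17.5, np.float64(478.0), np.float64(-291.5))
34 0 (15.6, np.float64(480.0), np.float64(-289.5))
34 10 (15.0, np.float64(476.0), np.float64(-289.5))
34 20 (14.4, np.float64(472.0), np.float64(-285.5))
50 -20 (15.8, np.float64(480.0), np.float64(-226.5))
50 -10 (14.0, np.float64(479.0), np.float64(-228.5))
50 0 (13.9, np.float64(479.0), np.float64(-231.5))
50 10 (13.3, np.float64(481.0), np.float64(-228.5))
50 20 (13.5, np.float64(482.0), np.float64(-229.5))
```

```bash
cat >> h.py <<'E'
from scipy.optimize import differential_evolution
TH=np.linspace(0,2*np.pi,120,endpoint=False); CO=np.c_[np.cos(TH),np.sin(TH)]
def score(w,rings,d,g):
    """rings:(x,y,z,r); camera displaced by d[:3] (world) from its reported position"""
    K=np.array([[w['fx'],0,w['cx']],[0,w['fy'],w['cy']],[0,0,1.]]);R=np.array(w['R']);t=np.array(w['t'])-R@np.array(d[:3])
    s=0
    for x,y,z,r in rings:
        f=lambda rr:cv2.projectPoints(np.c_[x+rr*CO[:,0],y+rr*CO[:,1],np.full(120,float(z))],R,t,K,np.array([w['k1'],0,0,0,0.]))[0][:,0].astype(np.float32)
        a,b=f(r+1),f(r-1)
        q=np.abs(cv2.remap(g,a[None,:,0],a[None,:,1],1)-cv2.remap(g,b[None,:,0],b[None,:,1],1))
        s+=np.minimum(q,30).mean()
    return s
def gray(w): return cv2.GaussianBlur(cv2.cvtColor(w['color'],cv2.COLOR_RGB2GRAY),(0,0),1.2).astype(np.float32)
E
cat > cal.py <<'E'
from h import *
w=bot.capture('wrist');g=gray(w)
# unknown: cam z shift, three collar centres; ring outer + bore share the centre
P0=np.array([473,-348,479,-290.5,481,-230.5])
def rings(p): return [(p[2*i],p[2*i+1],81,r) for i,R in((0,29),(1,17),(2,25)) for r in(R,10)]
for dz in range(-10,45,5):
    tot=0;cs=[]
    for i,R in((0,29),(1,17),(2,25)):
        best=max((score(w,[(P0[2*i]+a,P0[2*i+1]+b,81,R),(P0[2*i]+a,P0[2*i+1]+b,81,10)],[0,0,dz],g),a,b) for a in np.arange(-5,6,1.) for b in np.arange(-12,13,1.5))
        tot+=best[0]; cs.append((P0[2*i]+best[1],P0[2*i+1]+best[2]))
    print(dz,round(tot,1),np.round(cs,1).tolist())
E
python3 cal.py
```

```text
-10 96.6 [[473.0, -345.0], [480.0, -289.0], [481.0, -232.0]]
-5 97.0 [[473.0, -346.5], [480.0, -289.0], [481.0, -232.0]]
0 94.7 [[473.0, -349.5], [480.0, -289.0], [479.0, -230.5]]
5 96.6 [[472.0, -351.0], [478.0, -292.0], [479.0, -230.5]]
10 98.6 [[472.0, -352.5], [478.0, -292.0], [479.0, -229.0]]
15 95.2 [[472.0, -354.0], [478.0, -292.0], [481.0, -227.5]]
20 89.2 [[471.0, -355.5], [478.0, -292.0], [481.0, -227.5]]
25 82.8 [[472.0, -336.0], [478.0, -293.5], [481.0, -227.5]]
30 83.3 [[472.0, -336.0], [478.0, -293.5], [480.0, -227.5]]
35 80.3 [[478.0, -336.0], [474.0, -296.5], [480.0, -227.5]]
40 80.1 [[477.0, -336.0], [474.0, -298.0], [480.0, -226.0]]
```

>>> {"method": "step_arm", "body": {"deltas": [[1.5, 0, 30, 0, 0, 0], [1.5, 0, 55, 0, 0, 0], [1.5, 0, 75, 0, 0, 0], [1.5, 0, 80, 0, 0, 0], [1.5, 0, 80, 0, 0, 0]], "fingers": 78}}

```text
time: 20.1
tool_pos: [472.6, -347.4, 74.1]
tcp_rot: [-3.14, -0.002, 1.44]
contact_force: [-0.5, 0.1, 0.1]
grip_width: 69.0
```

>>> {"method": "step_arm", "body": {"deltas": [[0, 0, 1, 0, 0, 0], [0, 0, 2, 0, 0, 0], [0, 0, 3, 0, 0, 0], [0, 0, 4, 0, 0, 0], [0, 0, 4, 0, 0, 0]]}}

```text
time: 20.52
tool_pos: [472.7, -347.8, 71.4]
tcp_rot: [-3.141, -0.0, 1.44]
contact_force: [0.5, 0.1, -0.4]
grip_width: 78.0
```

>>> {"method": "step_arm", "body": {"deltas": [[0, 0, 1, 0, 0, 0], [0, 0, 2, 0, 0, 0], [0, 0, 3, 0, 0, 0], [0, 0, 4, 0, 0, 0], [0, 0, 4, 0, 0, 0]]}}

```text
time: 20.93
tool_pos: [472.7, -347.7, 67.3]
tcp_rot: [-3.141, -0.0, 1.44]
contact_force: [0.5, -1.2, 0.2]
grip_width: 77.7
```

>>> {"method": "step_arm", "body": {"deltas": [[0, 0, 1, 0, 0, 0], [0, 0, 2, 0, 0, 0], [0, 0, 3, 0, 0, 0], [0, 0, 3, 0, 0, 0], [0, 0, 3, 0, 0, 0]]}}

```text
time: 21.35
tool_pos: [472.8, -347.8, 64.5]
tcp_rot: [-3.142, -0.0, 1.44]
contact_force: [0.1, -0.9, -0.5]
grip_width: 78.4
```

>>> {"method": "step_arm", "body": {"deltas": [[0, 0, 1, 0, 0, 0], [0, 0, 2, 0, 0, 0], [0, 0, 3, 0, 0, 0], [0, 0, 3, 0, 0, 0]]}}

```text
time: 21.68
tool_pos: [472.7, -347.8, 61.3]
tcp_rot: [-3.141, -0.0, 1.44]
contact_force: [-0.2, 0.1, 0.3]
grip_width: 78.0
```

>>> {"method": "step_arm", "body": {"deltas": [[0, 0, 1, 0, 0, 0], [0, 0, 2, 0, 0, 0], [0, 0, 3, 0, 0, 0], [0, 0, 3, 0, 0, 0]]}}

```text
time: 22.02
tool_pos: [473.9, -348.1, 61.0]
tcp_rot: [3.139, 0.001, 1.44]
contact_force: [-0.2, 4.0, 15.9]
grip_width: 78.0
```

>>> {"method": "step_arm", "body": {"deltas": [[0, 0, -2, 0, 0, 0], [0, 0, -4, 0, 0, 0], [0, 0, -4, 0, 0, 0]]}}

```text
time: 22.27
tool_pos: [472.9, -348.0, 62.9]
tcp_rot: [3.141, 0.0, 1.44]
contact_force: [0.4, -0.7, 0.1]
grip_width: 78.2
```

>>> {"method": "step_arm", "body": {"deltas": [[0, 0, 0, 0, 0, 0], [0, 0, 0, 0, 0, 0], [0, 0, 0, 0, 0, 0], [0, 0, 0, 0, 0, 0], [0, 0, 0, 0, 0, 0]], "fingers": 40}}

```text
time: 22.68
tool_pos: [472.7, -347.7, 62.3]
tcp_rot: [-3.141, -0.0, 1.44]
contact_force: [-0.1, -0.3, -1.4]
grip_width: 57.0
```

>>> {"method": "step_arm", "body": {"deltas": [[0, 0, 0, 0, 0, 0], [0, 0, -10, 0, 0, 0], [0, 0, -30, 0, 0, 0], [0, 0, -60, 0, 0, 0], [0, 0, -95, 0, 0, 0]]}}

```text
time: 23.1
tool_pos: [472.0, -347.1, 157.8]
tcp_rot: [-3.139, -0.002, 1.44]
contact_force: [-0.1, -0.3, -0.0]
grip_width: 56.8
```

>>> {"method": "step_arm", "body": {"deltas": [[0, 0, 0, 0, 0, 0], [0, 0, 0, 0, 0, 0], [0, 0, 0, 0, 0, 0]]}}

```text
time: 23.35
tool_pos: [472.5, -347.5, 157.5]
tcp_rot: [-3.141, -0.0, 1.44]
contact_force: [0.2, -0.0, -1.3]
grip_width: 57.2
```

```bash
python3 - <<'E'
from h import *
st(); w=bot.capture('wrist'); save(w,'w9'); T=np.array(bot.get_obs()['tool_pos'])
for b in bot.boxes_of('collar_58',w)[:3]: print(b)
for dz in(0,10,17):print(dz,np.round(proj(w,T+[0,0,dz])))
go((461,64,165,1.44))
w=bot.capture('top')
for b in bot.boxes_of('spindle_stand',w)[:2]: print(b,at(w,*b['rect'][:2],12))
E
```

```text
{'time': np.float64(23.35), 'tool_pos': array([ 472.51 , -347.542,  157.541]), 'tcp_rot': array([-3.141, -0.   ,  1.44 ]), 'contact_force': array([ 0.243, -0.046, -1.265]), 'grip_width': np.float64(57.166)}
{'rect': [317.2, 141.6, 43.9, 45.1], 'p': 0.83}
{'rect': [280.0, 141.4, 296.7, 279.9], 'p': 0.65}
{'rect': [306.4, 52.2, 69.3, 77.3], 'p': 0.6}
0 [316. 256.]
10 [316. 264.]
17 [316. 271.]
shift [406.2 -64.8  -7.9] turn [-0.002 -0.002 -0.   ] rows 9.9
{'rect': [195.0, 226.9, 26.8, 31.5], 'p': 0.67} [461.11972878  64.47313854  12.        ]
{'rect': [274.7, 186.4, 47.8, 28.3], 'p': 0.42} [ 555.37988295 -120.91791901   12.        ]
```

>>> {"method": "step_arm", "body": {"deltas": [[35, -6, 0, 0, 0, 0], [75, -12, 0, 0, 0, 0], [115, -18, 0, 0, 0, 0], [155, -24, 0, 0, 0, 0], [195, -31, 0, 0, 0, 0]]}}

```text
time: 23.97
tool_pos: [466.8, -148.7, 156.8]
tcp_rot: [-3.14, -0.001, 1.439]
contact_force: [1.1, 0.7, 0.0]
grip_width: 57.0
```

>>> {"method": "step_arm", "body": {"deltas": [[39, -6, 0, 0, 0, 0], [79, -12, 0, 0, 0, 0], [119, -18, 0, 0, 0, 0], [155, -24, 0, 0, 0, 0], [180, -29, 0, 0, 0, 0]]}}

```text
time: 24.38
tool_pos: [461.4, 34.7, 157.0]
tcp_rot: [-3.14, -0.001, 1.441]
contact_force: [-0.1, 0.3, -0.3]
grip_width: 57.0
```

>>> {"method": "step_arm", "body": {"deltas": [[20, -3, 0, 0, 0, 0], [31, -5, 0, 0, 0, 0], [31, -5, 0, 0, 0, 0], [31, -5, 0, 0, 0, 0]]}}

```text
time: 24.72
tool_pos: [461.3, 63.0, 157.3]
tcp_rot: [-3.141, 0.0, 1.441]
contact_force: [1.0, 0.4, -1.5]
grip_width: 56.9
```

```bash
python3 - <<'E'
from h import *
st(); go((461,64,90,1.44))
w=bot.capture('side'); a=w['color'][140:210,225:305]
cv2.imwrite('pics/s8.png',cv2.resize(a[...,::-1],None,fx=9,fy=9,interpolation=cv2.INTER_CUBIC))
f=lambda X:((np.array(proj(w,X))-[225,140])*9).round()
T=np.array(bot.get_obs()['tool_pos']);print('axis',f([461,64,12]),f([461,64,62]),f([461,64,T[2]]),'tcp',f(T),'tcpyaxis +10',f(T+[0,10,0]))
E
```

```text
{'time': np.float64(24.717), 'tool_pos': array([461.302,  62.984, 157.265]), 'tcp_rot': array([-3.141,  0.   ,  1.441]), 'contact_force': array([ 0.995,  0.411, -1.466]), 'grip_width': np.float64(56.911)}
shift [ 1.  -0.4 67.3] turn [-0.001  0.     0.001] rows 1.6
axis [348. 445.] [337. 319.] [315.  65.] tcp [317.  67.] tcpyaxis +10 [311.  57.]
```

>>> {"method": "step_arm", "body": {"deltas": [[1, 0, 30, 0, 0, 0], [1, 0, 60, 0, 0, 0], [1, 0, 75, 0, 0, 0], [1, 0, 79, 0, 0, 0], [1, 0, 83, 0, 0, 0]]}}

```text
time: 25.18
tool_pos: [461.6, 63.0, 74.1]
tcp_rot: [-3.141, 0.0, 1.438]
contact_force: [0.5, 0.0, 0.0]
grip_width: 56.8
```

>>> {"method": "step_arm", "body": {"deltas": [[0, 0, 4, 0, 0, 0], [0, 0, 8, 0, 0, 0], [0, 0, 12, 0, 0, 0], [0, 0, 12, 0, 0, 0]]}}

```text
time: 25.52
tool_pos: [461.6, 64.1, 62.5]
tcp_rot: [3.141, -0.0, 1.44]
contact_force: [0.4, -1.3, -1.5]
grip_width: 57.0
```

>>> {"method": "step_arm", "body": {"deltas": [[0, 0, 3, 0, 0, 0], [0, 0, 6, 0, 0, 0], [0, 0, 9, 0, 0, 0], [0, 0, 9, 0, 0, 0]]}}

```text
time: 25.85
tool_pos: [461.2, 64.2, 53.1]
tcp_rot: [-3.141, 0.0, 1.44]
contact_force: [0.1, -0.9, -0.7]
grip_width: 56.9
```

>>> {"method": "step_arm", "body": {"deltas": [[0, 0, 3, 0, 0, 0], [0, 0, 6, 0, 0, 0], [0, 0, 9, 0, 0, 0], [0, 0, 12, 0, 0, 0], [0, 0, 12, 0, 0, 0]]}}

```text
time: 26.27
tool_pos: [461.1, 64.2, 41.0]
tcp_rot: [-3.14, 0.0, 1.44]
contact_force: [-0.3, -0.7, -1.1]
grip_width: 56.7
```

>>> {"method": "step_arm", "body": {"deltas": [[0, 0, 3, 0, 0, 0], [0, 0, 6, 0, 0, 0], [0, 0, 9, 0, 0, 0], [0, 0, 12, 0, 0, 0], [0, 0, 12, 0, 0, 0]]}}

```text
time: 26.68
tool_pos: [461.2, 64.1, 29.0]
tcp_rot: [-3.141, 0.0, 1.44]
contact_force: [-0.3, -0.2, -0.4]
grip_width: 57.0
```

>>> {"method": "step_arm", "body": {"deltas": [[0, 0, 2, 0, 0, 0], [0, 0, 4, 0, 0, 0], [0, 0, 6, 0, 0, 0], [0, 0, 8, 0, 0, 0], [0, 0, 8, 0, 0, 0]]}}

```text
time: 27.1
tool_pos: [461.3, 64.1, 21.3]
tcp_rot: [-3.141, -0.0, 1.44]
contact_force: [-0.7, -0.3, -1.0]
grip_width: 57.0
```

>>> {"method": "step_arm", "body": {"deltas": [[0, 0, 2, 0, 0, 0], [0, 0, 4, 0, 0, 0], [0, 0, 6, 0, 0, 0], [0, 0, 6, 0, 0, 0]]}}

```text
time: 27.43
tool_pos: [461.3, 64.1, 15.2]
tcp_rot: [-3.141, -0.0, 1.44]
contact_force: [-0.3, 0.0, -0.7]
grip_width: 57.0
```

>>> {"method": "step_arm", "body": {"deltas": [[0, 0, 1, 0, 0, 0], [0, 0, 2, 0, 0, 0], [0, 0, 3, 0, 0, 0], [0, 0, 3, 0, 0, 0]]}}

```text
time: 27.77
tool_pos: [461.5, 64.2, 12.5]
tcp_rot: [-3.141, -0.0, 1.44]
contact_force: [-0.5, 0.2, -1.1]
grip_width: 57.5
```

>>> {"method": "step_arm", "body": {"deltas": [[0, 0, 1, 0, 0, 0], [0, 0, 2, 0, 0, 0], [0, 0, 3, 0, 0, 0], [0, 0, 3, 0, 0, 0]]}}

```text
time: 28.1
tool_pos: [461.4, 64.1, 9.4]
tcp_rot: [-3.141, -0.0, 1.44]
contact_force: [0.5, -0.3, -0.7]
grip_width: 57.1
```

>>> {"method": "step_arm", "body": {"deltas": [[0, 0, 1, 0, 0, 0], [0, 0, 2, 0, 0, 0], [0, 0, 3, 0, 0, 0], [0, 0, 3, 0, 0, 0]]}}

```text
time: 28.43
tool_pos: [461.6, 64.2, 7.2]
tcp_rot: [3.141, -0.0, 1.44]
contact_force: [-1.8, -1.4, 6.4]
grip_width: 57.0
```

>>> {"method": "step_arm", "body": {"deltas": [[0, 0, 0, 0, 0, 0], [0, 0, 0, 0, 0, 0], [0, 0, 0, 0, 0, 0]], "fingers": 76}}

```text
time: 28.68
tool_pos: [461.6, 64.1, 6.6]
tcp_rot: [3.141, -0.0, 1.44]
contact_force: [0.7, -0.0, -0.7]
grip_width: 72.2
```

>>> {"method": "step_arm", "body": {"deltas": [[0, 0, -30, 0, 0, 0], [0, 0, -70, 0, 0, 0], [0, 0, -110, 0, 0, 0], [0, 0, -150, 0, 0, 0], [0, 0, -152, 0, 0, 0]]}}

```text
time: 29.1
tool_pos: [465.4, 64.2, 165.3]
tcp_rot: [3.129, -0.001, 1.44]
contact_force: [1.7, 0.2, 0.3]
grip_width: 76.4
```

>>> {"method": "step_arm", "body": {"deltas": [[-38, 8, 0, 0, 0, 0], [-76, 16, 0, 0, 0, 0], [-114, 24, 0, 0, 0, 0], [-152, 32, 0, 0, 0, 0], [-190, 40, 0, 0, 0, 0]]}}

```text
time: 29.52
tool_pos: [476.2, -131.2, 158.4]
tcp_rot: [3.141, -0.0, 1.44]
contact_force: [0.8, 1.0, -0.2]
grip_width: 76.2
```

>>> {"method": "step_arm", "body": {"deltas": [[-38, 8, 0, 0, 0, 0], [-76, 16, 0, 0, 0, 0], [-98, 18, 0, 0, 0, 0], [-98, 18, 0, 0, 0, 0], [-98, 18, 0, 0, 0, 0]]}}

```text
time: 29.93
tool_pos: [481.0, -229.9, 157.9]
tcp_rot: [-3.141, -0.001, 1.437]
contact_force: [0.0, 0.6, 0.2]
grip_width: 76.0
```

```bash
python3 - <<'E'
from h import *
st(); w=bot.capture('wrist');g=gray(w); save(w,'w10')
def fit(w,g,x,y,z,R):
    b=max((score(w,[(x+a,y+c,z,R),(x+a,y+c,z,10)],[0,0,0],g),x+a,y+c) for a in np.arange(-8,8.1,1) for c in np.arange(-8,8.1,1)); return b
for z in(75,81): print(z,fit(w,g,480,-230.5,z,25), fit(w,g,479,-290,z,17))
t=bot.capture('top');gt=gray(t)
print('top',fit(t,gt,480,-230.5,81,25),fit(t,gt,479,-290,81,17),'58 on spindle',fit(t,gt,461,64,26,29))
for p in(t,w):
  for b in bot.boxes_of('collar_50',p)[:5]: print(np.round(b['rect'],1),round(b['p'],2),at(p,*b['rect'][:2],78).round(1),at(p,*b['rect'][:2],20).round(1))
E
```

```text
{'time': np.float64(29.933), 'tool_pos': array([ 480.976, -229.864,  157.855]), 'tcp_rot': array([-3.141e+00, -1.000e-03,  1.437e+00]), 'contact_force': array([0.021, 0.598, 0.227]), 'grip_width': np.float64(75.969)}
75 (np.float32(44.0774), np.float64(481.0), np.float64(-231.5)) (np.float32(48.104683), np.float64(479.0), np.float64(-293.0))
81 (np.float32(43.451424), np.float64(481.0), np.float64(-229.5)) (np.float32(47.582436), np.float64(480.0), np.float64(-289.0))
top (np.float32(9.26805), np.float64(481.0), np.float64(-222.5)) (np.float32(4.04777), np.float64(487.0), np.float64(-298.0)) 58 on spindle (np.float32(53.488117), np.float64(461.0), np.float64(62.0))
[194.  228.7  26.   25.8] 0.84 [460.7  50.1  78. ] [457.4  64.8  20. ]
[316.6 212.4  57.2  59.6] 0.74 [ 480.4 -229.3   78. ] [ 477.6 -247.9   20. ]
[325.2 275.4  39.6  35.5] 0.67 [ 480.1 -286.1   78. ] [ 477.3 -318.2   20. ]
```

>>> {"method": "step_arm", "body": {"deltas": [[0, 0, 35, 0, 0, 0], [0, 0, 65, 0, 0, 0], [0, 0, 88, 0, 0, 0], [0, 0, 95, 0, 0, 0], [0, 0, 95, 0, 0, 0]]}}

```text
time: 30.55
tool_pos: [481.4, -227.5, 62.9]
tcp_rot: [-3.14, -0.001, 1.441]
contact_force: [0.5, 0.2, -0.6]
grip_width: 76.5
```

>>> {"method": "step_arm", "body": {"deltas": [[0, 0, 0, 0, 0, 0], [0, 0, 0, 0, 0, 0], [0, 0, 0, 0, 0, 0], [0, 0, 0, 0, 0, 0], [0, 0, 0, 0, 0, 0]], "fingers": 30}}

```text
time: 30.97
tool_pos: [481.7, -229.0, 64.2]
tcp_rot: [3.141, 0.0, 1.44]
contact_force: [0.0, 1.0, 3.0]
grip_width: 49.8
```

>>> {"method": "step_arm", "body": {"deltas": [[0, 0, 0, 0, 0, 0], [0, 0, -10, 0, 0, 0], [0, 0, -30, 0, 0, 0], [0, 0, -60, 0, 0, 0], [0, 0, -95, 0, 0, 0]]}}

```text
time: 31.38
tool_pos: [480.3, -228.4, 158.8]
tcp_rot: [-3.138, -0.002, 1.44]
contact_force: [0.9, -0.5, -1.5]
grip_width: 49.3
```

>>> {"method": "step_arm", "body": {"deltas": [[0, 0, 0, 0, 0, 0], [0, 0, 0, 0, 0, 0]]}}

```text
time: 31.55
tool_pos: [482.4, -229.6, 161.0]
tcp_rot: [3.137, 0.002, 1.44]
contact_force: [-0.4, 0.1, -0.4]
grip_width: 49.4
```

```bash
python3 - <<'E'
from h import *
st(); go((461.4,64.1,158,1.44))
E
```

```text
{'time': np.float64(31.55), 'tool_pos': array([ 482.357, -229.644,  161.02 ]), 'tcp_rot': array([3.137e+00, 2.000e-03, 1.440e+00]), 'contact_force': array([-0.409,  0.089, -0.438]), 'grip_width': np.float64(49.421)}
shift [288.5 -59.2   2.1] turn [ 0.004  0.002 -0.   ] rows 7.1
```

>>> {"method": "step_arm", "body": {"deltas": [[35, -7, 0, 0, 0, 0], [75, -15, 0, 0, 0, 0], [115, -23, 0, 0, 0, 0], [150, -30, 0, 0, 0, 0], [185, -37, 0, 0, 0, 0]]}}

```text
time: 31.97
tool_pos: [467.4, -38.9, 157.5]
tcp_rot: [-3.139, -0.0, 1.439]
contact_force: [0.8, -0.4, -0.6]
grip_width: 49.2
```

>>> {"method": "step_arm", "body": {"deltas": [[35, -7, 0, 0, 0, 0], [70, -14, 0, 0, 0, 0], [95, -20, 0, 0, 0, 0], [103, -21, 0, 0, 0, 0], [103, -21, 0, 0, 0, 0]]}}

```text
time: 32.38
tool_pos: [460.6, 65.7, 157.7]
tcp_rot: [-3.139, 0.0, 1.443]
contact_force: [-0.4, 0.7, -1.1]
grip_width: 49.2
```

>>> {"method": "step_arm", "body": {"deltas": [[0, 0, 0, 0, 0, 0], [0, 0, 0, 0, 0, 0], [0, 0, 0, 0, 0, 0]]}}

```text
time: 32.63
tool_pos: [461.6, 62.9, 158.3]
tcp_rot: [-3.141, 0.0, 1.438]
contact_force: [0.4, 1.0, -0.7]
grip_width: 48.9
```

```bash
python3 - <<'E'
from h import *
st(); go((461.3,64.1,62,1.44))
E
```

```text
{'time': np.float64(32.633), 'tool_pos': array([461.623,  62.86 , 158.348]), 'tcp_rot': array([-3.141,  0.   ,  1.438]), 'contact_force': array([ 0.355,  0.984, -0.688]), 'grip_width': np.float64(48.936)}
shift [ 1.2 -0.4 96.3] turn [-0.     0.    -0.002] rows 2.3
```

>>> {"method": "step_arm", "body": {"deltas": [[1, 0, 35, 0, 0, 0], [1.5, 0, 65, 0, 0, 0], [1.5, 0, 85, 0, 0, 0], [1.5, 0, 94, 0, 0, 0], [1.5, 0, 94, 0, 0, 0]]}}

```text
time: 33.05
tool_pos: [460.6, 64.8, 62.9]
tcp_rot: [-3.138, 0.0, 1.438]
contact_force: [-0.2, 0.0, -0.8]
grip_width: 49.3
```

>>> {"method": "step_arm", "body": {"deltas": [[0, 0, 3, 0, 0, 0], [0, 0, 6, 0, 0, 0], [0, 0, 9, 0, 0, 0], [0, 0, 12, 0, 0, 0], [0, 0, 12, 0, 0, 0]]}}

```text
time: 33.47
tool_pos: [461.8, 65.7, 52.7]
tcp_rot: [3.141, -0.0, 1.44]
contact_force: [-0.0, 0.2, -1.3]
grip_width: 49.1
```

>>> {"method": "step_arm", "body": {"deltas": [[0, 0, 3, 0, 0, 0], [0, 0, 6, 0, 0, 0], [0, 0, 9, 0, 0, 0], [0, 0, 12, 0, 0, 0], [0, 0, 12, 0, 0, 0]]}}

```text
time: 33.88
tool_pos: [461.3, 65.7, 40.0]
tcp_rot: [-3.14, 0.0, 1.44]
contact_force: [0.5, -0.2, -0.8]
grip_width: 49.4
```

>>> {"method": "step_arm", "body": {"deltas": [[0, 0, 3, 0, 0, 0], [0, 0, 6, 0, 0, 0], [0, 0, 9, 0, 0, 0], [0, 0, 12, 0, 0, 0], [0, 0, 15, 0, 0, 0]]}}

```text
time: 34.3
tool_pos: [461.7, 65.6, 25.3]
tcp_rot: [-3.142, -0.0, 1.44]
contact_force: [-0.2, -0.6, -0.6]
grip_width: 49.5
```

>>> {"method": "step_arm", "body": {"deltas": [[0, 0, 1, 0, 0, 0], [0, 0, 2, 0, 0, 0], [0, 0, 3, 0, 0, 0], [0, 0, 4, 0, 0, 0], [0, 0, 4, 0, 0, 0]]}}

```text
time: 34.72
tool_pos: [461.7, 65.7, 23.0]
tcp_rot: [3.141, -0.0, 1.44]
contact_force: [-6.2, -0.2, 17.5]
grip_width: 49.3
```

>>> {"method": "step_arm", "body": {"deltas": [[0, 0, -2, 0, 0, 0], [0, 0, -2, 0, 0, 0], [0, 0, -2, 0, 0, 0]], "fingers": 70}}

```text
time: 34.97
tool_pos: [462.0, 65.6, 23.8]
tcp_rot: [3.141, -0.0, 1.44]
contact_force: [-0.3, 0.5, 0.3]
grip_width: 65.0
```

>>> {"method": "step_arm", "body": {"deltas": [[0, 0, -30, 0, 0, 0], [0, 0, -70, 0, 0, 0], [0, 0, -110, 0, 0, 0], [0, 0, -135, 0, 0, 0], [0, 0, -135, 0, 0, 0]]}}

```text
time: 35.38
tool_pos: [464.9, 65.6, 163.7]
tcp_rot: [3.131, -0.001, 1.44]
contact_force: [1.4, 0.3, -0.1]
grip_width: 70.2
```

>>> {"method": "step_arm", "body": {"deltas": [[-38, 7, 0, 0, 0, 0], [-76, 15, 0, 0, 0, 0], [-114, 22, 0, 0, 0, 0], [-152, 30, 0, 0, 0, 0], [-190, 37, 0, 0, 0, 0]]}}

```text
time: 35.8
tool_pos: [473.2, -129.2, 157.8]
tcp_rot: [-3.141, -0.0, 1.44]
contact_force: [0.9, 0.6, 0.1]
grip_width: 70.1
```

>>> {"method": "step_arm", "body": {"deltas": [[-38, 7, 0, 0, 0, 0], [-76, 15, 0, 0, 0, 0], [-114, 22, 0, 0, 0, 0], [-152, 28, 0, 0, 0, 0], [-159, 28, 0, 0, 0, 0]]}}

```text
time: 36.22
tool_pos: [480.2, -294.5, 157.3]
tcp_rot: [3.141, 0.002, 1.436]
contact_force: [-0.0, -1.0, -0.2]
grip_width: 70.3
```

>>> {"method": "step_arm", "body": {"deltas": [[0, 0, 0, 0, 0, 0], [0, 0, 0, 0, 0, 0], [0, 0, 0, 0, 0, 0]]}}

```text
time: 36.47
tool_pos: [480.4, -287.2, 158.0]
tcp_rot: [-3.14, -0.001, 1.441]
contact_force: [0.4, 0.3, 0.3]
grip_width: 70.4
```

```bash
cat >> h.py <<'E'
def fit(w,g,x,y,z,R,n=8):
    return tuple(np.round(max((score(w,[(x+a,y+c,z,R),(x+a,y+c,z,10)],[0,0,0],g),x+a,y+c) for a in np.arange(-n,n+.1,1) for c in np.arange(-n,n+.1,1)),1))
E
python3 - <<'E'
from h import *
st(); w=bot.capture('wrist');g=gray(w); save(w,'w11')
for z in(75,81): print(z,fit(w,g,479,-290,z,17))
t=bot.capture('top');gt=gray(t); print('spindle',fit(t,gt,461,64,26,29),fit(t,gt,461,64,40,25))
for p in(t,w):
  for b in bot.boxes_of('collar_34',p)[:5]: print(np.round(b['rect'],1),round(b['p'],2),at(p,*b['rect'][:2],78).round(1),at(p,*b['rect'][:2],33).round(1))
go((480,-290,63,1.44))
E
```

```text
{'time': np.float64(36.467), 'tool_pos': array([ 480.391, -287.189,  158.015]), 'tcp_rot': array([-3.140e+00, -1.000e-03,  1.441e+00]), 'contact_force': array([0.425, 0.325, 0.255]), 'grip_width': np.float64(70.381)}
75 (np.float64(36.7), np.float64(481.0), np.float64(-292.0))
81 (np.float64(36.5), np.float64(481.0), np.float64(-290.0))
spindle (np.float64(42.2), np.float64(461.0), np.float64(64.0)) (np.float64(39.8), np.float64(461.0), np.float64(65.0))
[196.1 227.9  19.9  24.9] 0.45 [462.4  45.5  78. ] [459.9  56.7  33. ]
[200.1 227.7  19.7  29.8] 0.26 [462.8  36.8  78. ] [460.4  47.6  33. ]
[317.4 216.6  44.8  40.6] 0.67 [ 480.  -290.2   78. ] [ 477.9 -305.3   33. ]
shift [-2.5 -0.6 95.8] turn [ 0.    -0.     0.002] rows 2.3
```

>>> {"method": "step_arm", "body": {"deltas": [[-2, 0, 35, 0, 0, 0], [-2, 0, 65, 0, 0, 0], [-2, 0, 88, 0, 0, 0], [-2, 0, 95, 0, 0, 0], [-2, 0, 95, 0, 0, 0]]}}

```text
time: 37.08
tool_pos: [480.4, -289.7, 63.0]
tcp_rot: [-3.14, -0.001, 1.441]
contact_force: [-0.1, 0.7, 0.4]
grip_width: 70.0
```

>>> {"method": "step_arm", "body": {"deltas": [[0, 0, 0, 0, 0, 0], [0, 0, 0, 0, 0, 0], [0, 0, 0, 0, 0, 0], [0, 0, 0, 0, 0, 0], [0, 0, 0, 0, 0, 0]], "fingers": 16}}

```text
time: 37.5
tool_pos: [480.5, -291.0, 64.1]
tcp_rot: [3.141, 0.0, 1.44]
contact_force: [0.5, -0.6, -0.3]
grip_width: 41.3
```

>>> {"method": "step_arm", "body": {"deltas": [[0, 0, 0, 0, 0, 0], [0, 0, 0, 0, 0, 0], [0, 0, 0, 0, 0, 0]]}}

```text
time: 37.75
tool_pos: [480.5, -291.0, 63.9]
tcp_rot: [3.141, 0.0, 1.44]
contact_force: [0.1, 0.3, 3.2]
grip_width: 33.2
```

>>> {"method": "step_arm", "body": {"deltas": [[0, 0, 0, 0, 0, 0], [0, 0, -10, 0, 0, 0], [0, 0, -30, 0, 0, 0], [0, 0, -60, 0, 0, 0], [0, 0, -95, 0, 0, 0]]}}

```text
time: 38.17
tool_pos: [479.3, -290.1, 158.6]
tcp_rot: [-3.138, -0.002, 1.44]
contact_force: [0.9, -0.1, -0.5]
grip_width: 33.4
```

>>> {"method": "step_arm", "body": {"deltas": [[0, 0, 0, 0, 0, 0], [0, 0, 0, 0, 0, 0], [0, 0, 0, 0, 0, 0]]}}

```text
time: 38.42
tool_pos: [480.0, -290.6, 158.5]
tcp_rot: [-3.141, -0.0, 1.44]
contact_force: [-0.2, -0.3, -0.9]
grip_width: 33.1
```

```bash
python3 - <<'E'
from h import *
st(); go((461.3,64.5,158,1.44))
E
```

```text
{'time': np.float64(38.417), 'tool_pos': array([ 479.989, -290.631,  158.532]), 'tcp_rot': array([-3.141, -0.   ,  1.44 ]), 'contact_force': array([-0.191, -0.261, -0.919]), 'grip_width': np.float64(33.139)}
shift [349.6 -64.9   0.6] turn [-0. -0. -0.] rows 8.5
```

>>> {"method": "step_arm", "body": {"deltas": [[35, -6, 0, 0, 0, 0], [74, -13, 0, 0, 0, 0], [113, -21, 0, 0, 0, 0], [152, -28, 0, 0, 0, 0], [190, -35, 0, 0, 0, 0]]}}

```text
time: 38.83
tool_pos: [468.9, -95.9, 157.2]
tcp_rot: [-3.138, -0.001, 1.439]
contact_force: [-0.5, 0.2, -0.8]
grip_width: 33.4
```

>>> {"method": "step_arm", "body": {"deltas": [[38, -7, 0, 0, 0, 0], [76, -14, 0, 0, 0, 0], [114, -22, 0, 0, 0, 0], [145, -28, 0, 0, 0, 0], [160, -30, 0, 0, 0, 0]]}}

```text
time: 39.25
tool_pos: [459.6, 68.0, 157.3]
tcp_rot: [-3.138, -0.001, 1.442]
contact_force: [0.5, -1.3, 0.2]
grip_width: 33.0
```

>>> {"method": "step_arm", "body": {"deltas": [[0, 0, 0, 0, 0, 0], [0, 0, 0, 0, 0, 0], [0, 0, 0, 0, 0, 0], [0, 0, 0, 0, 0, 0]]}}

```text
time: 39.58
tool_pos: [461.5, 63.5, 158.1]
tcp_rot: [-3.141, 0.0, 1.438]
contact_force: [-0.0, -0.2, -0.9]
grip_width: 33.2
```

```bash
python3 - <<'E'
from h import *
st(); go((461.4,64.5,63,1.44))
E
```

```text
{'time': np.float64(39.583), 'tool_pos': array([461.477,  63.544, 158.146]), 'tcp_rot': array([-3.141,  0.   ,  1.438]), 'contact_force': array([-0.026, -0.229, -0.859]), 'grip_width': np.float64(33.177)}
shift [ 1.  -0.1 95.1] turn [-0.001  0.    -0.002] rows 2.3
```

>>> {"method": "step_arm", "body": {"deltas": [[0, 0, 35, 0, 0, 0], [0, 0, 65, 0, 0, 0], [0, 0, 85, 0, 0, 0], [0, 0, 94, 0, 0, 0], [0, 0, 94, 0, 0, 0]]}}

```text
time: 40.0
tool_pos: [460.4, 63.7, 62.9]
tcp_rot: [-3.137, 0.0, 1.438]
contact_force: [-1.1, 0.7, 0.1]
grip_width: 33.0
```

>>> {"method": "step_arm", "body": {"deltas": [[0, 0, 3, 0, 0, 0], [0, 0, 6, 0, 0, 0], [0, 0, 9, 0, 0, 0], [0, 0, 12, 0, 0, 0], [0, 0, 12, 0, 0, 0]]}}

```text
time: 40.42
tool_pos: [461.6, 64.6, 52.7]
tcp_rot: [3.141, -0.0, 1.44]
contact_force: [-0.9, -0.0, -0.9]
grip_width: 32.8
```

>>> {"method": "step_arm", "body": {"deltas": [[0, 0, 3, 0, 0, 0], [0, 0, 6, 0, 0, 0], [0, 0, 9, 0, 0, 0], [0, 0, 11, 0, 0, 0], [0, 0, 11, 0, 0, 0]]}}

```text
time: 40.83
tool_pos: [461.3, 64.7, 41.1]
tcp_rot: [-3.141, 0.0, 1.44]
contact_force: [-0.4, -0.4, -0.8]
grip_width: 33.1
```

>>> {"method": "step_arm", "body": {"deltas": [[0, 0, 1, 0, 0, 0], [0, 0, 2, 0, 0, 0], [0, 0, 3, 0, 0, 0], [0, 0, 3, 0, 0, 0]]}}

```text
time: 41.17
tool_pos: [461.6, 64.6, 38.5]
tcp_rot: [-3.141, -0.0, 1.44]
contact_force: [-0.6, -0.1, -0.4]
grip_width: 33.5
```

>>> {"method": "step_arm", "body": {"deltas": [[0, 0, 1, 0, 0, 0], [0, 0, 2, 0, 0, 0], [0, 0, 2.5, 0, 0, 0], [0, 0, 2.5, 0, 0, 0]]}}

```text
time: 41.5
tool_pos: [461.7, 64.7, 36.8]
tcp_rot: [3.141, -0.0, 1.44]
contact_force: [-2.8, -0.5, 8.3]
grip_width: 32.9
```

>>> {"method": "step_arm", "body": {"deltas": [[0, 0, 0, 0, 0, 0], [0, 0, 0, 0, 0, 0], [0, 0, 0, 0, 0, 0]], "fingers": 60}}

```text
time: 41.75
tool_pos: [461.6, 64.7, 36.1]
tcp_rot: [3.141, -0.0, 1.44]
contact_force: [-0.2, 0.1, -0.4]
grip_width: 48.7
```

>>> {"method": "step_arm", "body": {"deltas": [[0, 0, -30, 0, 0, 0], [0, 0, -70, 0, 0, 0], [0, 0, -110, 0, 0, 0], [0, 0, -140, 0, 0, 0], [0, 0, -140, 0, 0, 0]]}}

```text
time: 42.17
tool_pos: [465.0, 64.6, 182.0]
tcp_rot: [3.13, -0.001, 1.44]
contact_force: [0.9, 0.8, 0.3]
grip_width: 59.9
```

>>> {"method": "step_arm", "body": {"deltas": [[-38, 0, 0, 0, 0, 0], [-76, 0, 0, 0, 0, 0], [-95, 0, 0, 0, 0, 0], [-95, 0, 0, 0, 0, 0], [-95, 0, 0, 0, 0, 0]]}}

```text
time: 42.58
tool_pos: [448.9, -30.1, 175.6]
tcp_rot: [-3.141, -0.0, 1.437]
contact_force: [-0.5, 0.3, -0.8]
grip_width: 60.0
```

```bash
python3 - <<'E'
from h import *
st(); t=bot.capture('top');gt=gray(t)
for z,R in((26,29),(40,25),(54,17)): print('top',R,fit(t,gt,461,64,z,R))
w=bot.capture('wrist');g=gray(w);save(w,'w12')
for z,R in((26,29),(40,25),(54,17)): print('wrist',R,fit(w,g,461,64,z,R))
s=bot.capture('side'); a=cv2.resize(s['color'][145:205,235:295][...,::-1],None,fx=6,fy=6,interpolation=cv2.INTER_CUBIC)
u,v=map(int,proj(w,[461,64,30])); x0=max(u-45,0);y0=max(v-45,0)
b=cv2.resize(w['color'][y0:y0+90,x0:x0+90][...,::-1],(360,360),interpolation=cv2.INTER_CUBIC)
cv2.imwrite('pics/fin.png',np.hstack([a,b]))
go((349,-302,190,1.44),(348.5,-301.5,75,1.44))
E
```

```text
{'time': np.float64(42.583), 'tool_pos': array([448.921, -30.14 , 175.619]), 'tcp_rot': array([-3.141, -0.   ,  1.437]), 'contact_force': array([-0.454,  0.277, -0.774]), 'grip_width': np.float64(60.045)}
top 29 (np.float64(13.7), np.float64(462.0), np.float64(72.0))
top 25 (np.float64(16.2), np.float64(463.0), np.float64(67.0))
top 17 (np.float64(15.8), np.float64(464.0), np.float64(69.0))
wrist 29 (np.float64(51.7), np.float64(462.0), np.float64(66.0))
wrist 25 (np.float64(47.0), np.float64(461.0), np.float64(66.0))
wrist 17 (np.float64(34.1), np.float64(463.0), np.float64(64.0))
shift [-284.   -63.8  -14.3] turn [-0.001 -0.     0.001] rows 7.0
shift [  0.4  -0.6 115. ] turn [0. 0. 0.] rows 2.8
```

View pics/fin.png

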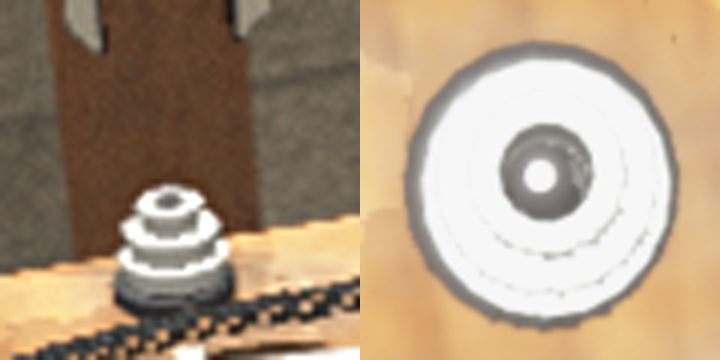

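>>> {"method": "step_arm", "body": {"deltas": [[-38, -8, -3, 0, 0, 0], [-76, -17, -6, 0, 0, 0], [-114, -26, -9, 0, 0, 0], [-152, -34, -12, 0, 0, 0], [-190, -43, -15, 0, 0, 0]], "fingers": 30}}

```text
time: 43.15
tool_pos: [381.5, -212.8, 191.2]
tcp_rot: [3.141, -0.0, 1.442]
contact_force: [0.8, -0.0, -0.3]
grip_width: 32.0
```

>>> {"method": "step_arm", "body": {"deltas": [[-38, -8, 0, 0, 0, 0], [-76, -17, 0, 0, 0, 0], [-94, -21, 0, 0, 0, 0], [-94, -21, 0, 0, 0, 0], [-94, -21, 0, 0, 0, 0]]}}

```text
time: 43.57
tool_pos: [348.8, -302.5, 190.7]
tcp_rot: [-3.141, -0.001, 1.439]
contact_force: [-0.4, -0.1, -0.2]
grip_width: 30.2
```

```bash
python3 - <<'E'
from h import *
st(); w=bot.capture('wrist')
for b in bot.boxes_of('wide_drawer_handle',w)[:2]+bot.boxes_of('collar_42',w)[:3]: print(np.round(b['rect']),round(b['p'],2),at(w,*b['rect'][:2],84).round())
go((348.5,-301.5,110,1.44),(348.5,-301.5,67,1.44))
E
```

```text
{'time': np.float64(43.567), 'tool_pos': array([ 348.803, -302.46 ,  190.695]), 'tcp_rot': array([-3.141e+00, -1.000e-03,  1.439e+00]), 'contact_force': array([-0.358, -0.122, -0.162]), 'grip_width': np.float64(30.16)}
[446. 158. 263. 263.] 0.83 [ 462. -276.   84.]
shift [-0.5 -0.7 80.9] turn [-0.    -0.001  0.002] rows 1.9
shift [ 0. -0. 43.] turn [0. 0. 0.] rows 1.0
```

No collar left in the drawer. Grip and push home (153 mm).

>>> {"method": "step_arm", "body": {"deltas": [[0, 0, 40, 0, 0, 0], [0, 0, 80, 0, 0, 0], [0, 0, 105, 0, 0, 0], [0, 0, 122, 0, 0, 0], [0, 0, 122, 0, 0, 0]]}}

```text
time: 44.13
tool_pos: [347.8, -299.6, 66.1]
tcp_rot: [-3.137, -0.005, 1.442]
contact_force: [-0.6, 1.0, 0.4]
grip_width: 30.0
```

>>> {"method": "step_arm", "body": {"deltas": [[0, 0, 0, 0, 0, 0], [0, 0, 0, 0, 0, 0], [0, 0, 0, 0, 0, 0], [0, 0, 0, 0, 0, 0], [0, 0, 0, 0, 0, 0]], "fingers": 0}}

```text
time: 44.55
tool_pos: [349.6, -303.3, 70.5]
tcp_rot: [3.139, 0.002, 1.44]
contact_force: [1.5, 1.6, 7.4]
grip_width: 9.4
```

>>> {"method": "step_arm", "body": {"deltas": [[0, 10, 0, 0, 0, 0], [0, 20, 0, 0, 0, 0], [0, 32, 0, 0, 0, 0], [0, 44, 0, 0, 0, 0], [0, 56, 0, 0, 0, 0]]}}

```text
time: 44.97
tool_pos: [404.8, -310.9, 70.5]
tcp_rot: [3.14, 0.002, 1.44]
contact_force: [-3.0, -1.2, 5.8]
grip_width: 9.1
```

>>> {"method": "step_arm", "body": {"deltas": [[0, 12, 0, 0, 0, 0], [0, 24, 0, 0, 0, 0], [0, 36, 0, 0, 0, 0], [0, 48, 0, 0, 0, 0], [0, 60, 0, 0, 0, 0]]}}

```text
time: 45.38
tool_pos: [464.3, -319.1, 70.5]
tcp_rot: [3.14, 0.002, 1.44]
contact_force: [-2.4, -2.4, 5.5]
grip_width: 8.6
```

>>> {"method": "step_arm", "body": {"deltas": [[0, 9, 0, 0, 0, 0], [0, 18, 0, 0, 0, 0], [0, 27, 0, 0, 0, 0], [0, 33, 0, 0, 0, 0], [0, 34, 0, 0, 0, 0]]}}

```text
time: 45.8
tool_pos: [498.7, -323.9, 70.5]
tcp_rot: [3.139, 0.003, 1.44]
contact_force: [-2.7, -3.6, 8.1]
grip_width: 9.2
```

>>> {"method": "step_arm", "body": {"deltas": [[0, 1, 0, 0, 0, 0], [0, 2, 0, 0, 0, 0], [0, 3, 0, 0, 0, 0], [0, 5, 0, 0, 0, 0], [0, 5, 0, 0, 0, 0]]}}

```text
time: 46.22
tool_pos: [500.5, -324.1, 70.4]
tcp_rot: [-3.139, 0.002, 1.44]
contact_force: [-9.8, -3.8, 10.9]
grip_width: 9.2
```

>>> {"method": "step_arm", "body": {"deltas": [[0, 1, 0, 0, 0, 0], [0, 2, 0, 0, 0, 0], [0, 2, 0, 0, 0, 0]]}}

```text
time: 46.47
tool_pos: [500.6, -324.1, 70.4]
tcp_rot: [-3.135, 0.001, 1.44]
contact_force: [-17.0, -2.1, 15.8]
grip_width: 8.9
```

Stopped against the home stop. Release, lift, final check.

>>> {"method": "step_arm", "body": {"deltas": [[0, -5, 0, 0, 0, 0], [0, -5, 0, 0, 0, 0], [0, -5, 0, 0, 0, 0]], "fingers": 30}}

```text
time: 46.72
tool_pos: [499.1, -322.4, 69.1]
tcp_rot: [-3.141, -0.001, 1.439]
contact_force: [0.4, -0.6, 0.1]
grip_width: 24.1
```

>>> {"method": "step_arm", "body": {"deltas": [[0, 0, -25, 0, 0, 0], [0, 0, -50, 0, 0, 0], [0, 0, -85, 0, 0, 0], [0, 0, -120, 0, 0, 0], [0, 0, -120, 0, 0, 0]]}}

```text
time: 47.13
tool_pos: [502.2, -324.3, 196.3]
tcp_rot: [3.131, 0.006, 1.44]
contact_force: [0.8, -0.3, -0.3]
grip_width: 30.0
```

>>> {"method": "step_arm", "body": {"deltas": [[0, -40, 0, 0, 0, 0], [0, -80, 0, 0, 0, 0], [0, -110, 0, 0, 0, 0], [0, -110, 0, 0, 0, 0], [0, -110, 0, 0, 0, 0]]}}

```text
time: 47.55
tool_pos: [389.6, -308.0, 189.3]
tcp_rot: [3.141, -0.0, 1.438]
contact_force: [0.5, 0.4, -0.5]
grip_width: 29.7
```

```bash
python3 - <<'E'
from h import *
st(); t=bot.capture('top');s=bot.capture('side');w=bot.capture('wrist')
old={'wide_drawer_handle':(331,233),'narrow_drawer_handle':(308.8,191.2),'brass_block':(331,168),'pliers_flat':(301,309)}
for q in('narrow_drawer_handle','wide_drawer_handle','collar_58','rubber_mould','brass_block','pliers_flat'):
  for n,p in(('top',t),('side',s)):
    for b in bot.boxes_of(q,p)[:2]: print(q,n,round(b['p'],2),np.round(b['rect']))
g=gray(t); 
for z,R in((26,29),(40,25),(54,17)): print('top',R,fit(t,g,461,64,z,R))
# drawer bar: brightness peak along chest x in the top view at wide handle
for c,name in(((501,-322),'wide'),((528,-122),'narrow')):
  for p,nm in((t,'top'),(s,'side')):
    gg=gray(p); d=np.arange(-30,20,2); v=[np.mean([gg[int(round(q[1])),int(round(q[0]))] for y in(-20,-10,10,20) for q in[proj(p,np.r_[np.array(c)+CX*k+CY*y,86])]]) for k in d]; print(name,nm,list(zip(d.tolist(),np.round(v).astype(int).tolist())))
E
```

```text
{'time': np.float64(47.55), 'tool_pos': array([ 389.607, -308.014,  189.267]), 'tcp_rot': array([ 3.141, -0.   ,  1.438]), 'contact_force': array([ 0.488,  0.363, -0.508]), 'grip_width': np.float64(29.733)}
narrow_drawer_handle top 0.65 [274. 190.  47.  23.]
narrow_drawer_handle side 0.61 [311. 190.  24.  24.]
narrow_drawer_handle side 0.52 [263. 182.  10.   8.]
wide_drawer_handle top 0.75 [369. 203.  48.  28.]
wide_drawer_handle side 0.56 [331. 235.  42.  67.]
collar_58 top 0.68 [188. 230.  16.  16.]
collar_58 top 0.57 [195. 227.  26.  18.]
collar_58 side 0.52 [261. 182.   7.  12.]
collar_58 side 0.42 [265. 188.  11.   6.]
rubber_mould top 0.93 [195. 154.  26.  24.]
rubber_mould side 0.55 [307. 183.   8.  12.]
brass_block top 0.59 [190. 124.  24.  22.]
pliers_flat top 0.75 [430. 248.  21.  54.]
pliers_flat side 0.91 [300. 311.  58.  29.]
top 29 (np.float64(31.1), np.float64(461.0), np.float64(62.0))
top 25 (np.float64(34.4), np.float64(456.0), np.float64(68.0))
top 17 (np.float64(30.2), np.float64(457.0), np.float64(66.0))
wide top [(-30, 116), (-28, 118), (-26, 114), (-24, 108), (-
[... 408 characters left out ...]
-2, 223), (0, 224), (2, 228), (4, 220), (6, 202), (8, 189), (10, 176), (12, 172), (14, 154), (16, 122), (18, 92)]
narrow top [(-30, 171), (-28, 169), (-26, 169), (-24, 170), (-22, 172), (-20, 172), (-18, 172), (-16, 169), (-14, 166), (-12, 165), (-10, 166), (-8, 167), (-6, 172), (-4, 183), (-2, 197), (0, 198), (2, 183), (4, 156), (6, 140), (8, 138), (10, 152), (12, 161), (14, 170), (16, 173), (18, 174)]
narrow side [(-30, 165), (-28, 172), (-26, 174), (-24, 180), (-22, 176), (-20, 170), (-18, 168), (-16, 166), (-14, 163), (-12, 162), (-10, 163), (-8, 178), (-6, 190), (-4, 218), (-2, 229), (0, 237), (2, 230), (4, 220), (6, 189), (8, 170), (10, 159), (12, 148), (14, 140), (16, 142), (18, 142)]
```

>>> {"method": "step_arm", "body": {"deltas": [[38, 7, 0, 0, 0, 0], [76, 7, 0, 0, 0, 0], [114, 7, 0, 0, 0, 0], [152, 7, 0, 0, 0, 0], [190, 7, 0, 0, 0, 0]]}}

```text
time: 48.72
tool_pos: [421.9, -119.2, 189.2]
tcp_rot: [3.141, -0.0, 1.439]
contact_force: [0.7, -0.2, -0.1]
grip_width: 30.0
```

>>> {"method": "step_arm", "body": {"deltas": [[38, 5, 0, 0, 0, 0], [76, 7, 0, 0, 0, 0], [90, 10, 0, 0, 0, 0], [90, 10, 0, 0, 0, 0], [90, 10, 0, 0, 0, 0]]}}

```text
time: 49.13
tool_pos: [443.8, -32.4, 189.2]
tcp_rot: [3.141, 0.0, 1.442]
contact_force: [0.1, -0.1, 0.1]
grip_width: 30.0
```

```bash
python3 - <<'E'
from h import *
st(); w=bot.capture('wrist');g=gray(w);save(w,'w13')
for z,R in((26,29),(40,25),(54,17)): print('wrist',R,fit(w,g,461,64,z,R))
u,v=map(int,proj(w,[461,64,30])); old=cv2.imread('pics/w12.png')
print(u,v)
for b in bot.boxes_of('collar_58',w)[:4]: print(np.round(b['rect']),round(b['p'],2),at(w,*b['rect'][:2],26).round(),at(w,*b['rect'][:2],54).round())
a=w['color'][max(v-45,0):v+45,u-45:u+45]; m=a.min(axis=2); 
for r in m[::6,::4]: print(''.join('#' if x>225 else '+' if x>150 else '.' for x in r))
E
```

```text
{'time': np.float64(49.133), 'tool_pos': array([443.765, -32.421, 189.162]), 'tcp_rot': array([3.141, 0.   , 1.442]), 'contact_force': array([ 0.082, -0.102,  0.062]), 'grip_width': np.float64(30.022)}
wrist 29 (np.float64(50.3), np.float64(460.0), np.float64(64.0))
wrist 25 (np.float64(43.4), np.float64(458.0), np.float64(65.0))
wrist 17 (np.float64(30.1), np.float64(458.0), np.float64(66.0))
322 89
[320.  90.  36.  41.] 0.96 [459.  63.  26.] [459.  62.  54.]
[318.  90.  50.  53.] 0.74 [457.  64.  26.] [457.  63.  54.]
[328.  90.  47.  62.] 0.64 [467.  63.  26.] [466.  61.  54.]
.......................
.......................
.......................
+.......+######........
++....###########......
.+...#############.....
++..+####.+..######....
++..####+#.##.#####+...
++..####++...+#####+...
+...+#####+.#######.+.+
.....########+#####...+
......+###########.....
........#+######.......
.......................
......................+
```

```bash
python3 -c "
from plant import bot
print(bot.close_job())"
```

```text
the job is handed in; nothing more can be done
None
```

I pushed the narrow drawer home and pulled the wide drawer out. I then threaded the three collars that were in it onto the spindle (58 at the bottom, then 50, then 34). Finally I pushed the wide drawer home and handed the job in at about 49 s. `collar_42` was not in the drawer.

**Drawers:** the push force rose against the stop on both, and both handle bars show within about 2 mm of their home positions.

**Collars:** the stack is in the right order and within the 3 mm the bore allows on the spindle. The best-fit centres of the collars scattered by about 2–5 mm between cameras, which I put down to measurement noise on the overexposed aluminium.

**Bystanders:** the mould, brass block and pliers appear within 3 pixels (about 7 mm) of where they started. The gripper touched nothing at hand-in.

**Disagreement with the given data:** the fingertips touched surfaces about 31 mm higher than `bot.tip_reach` (25 mm) implied. One touch on the bench disagreed with this by about 12 mm and I did not find out why. The offset made the first grasps at the narrow drawer's bar and at `collar_58` close on nothing. Neither the drawer nor the collar moved. After finding the height by touch, all later grasps held first time.

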